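Stack and bolt the florist's trays

ROBOT

A 7-joint arm with a two-finger parallel gripper is mounted at the origin on the work surface; the furniture and walls round the work are solid. World frame = base frame: x ahead of the robot, y to its left, z up, the work surface at z = 0. Lengths are in m, angles in rad, forces in N, time in s.
With the tool pointing down it reaches from about 0.425 to 0.875 m from the base axis. Payload 4.7 kg.
Tool frame: the origin (TCP) lies midway between the tips of the shut fingers; the grasp point (between the pads) lies 19 mm behind it; y points along the fingers, z is the direction in which the jaws open and shut, and the axes are right-handed (so a half turn about y gives the same grasp; the last joint's range is limited). The gripper opens to 87 mm and grips with 3 to 60 N. Pads are 19 mm wide; open, the fingers measure 117 mm over their backs; the gripper's body (75 mm by 190 mm) begins 51 mm behind the grasp point.
Start: joints at [-1.152, 0.321, -0.07, 1.45, 0.023, 1.371, -0.057], TCP at [0.256, 0.597, 0.223] pointing down, gripper open.
Joint ranges: [-2.86, 2.86], [-0.3, 2.09], [-1.38, 1.24], [0.06, 2.45], [-1.56, 4.7], [0.09, 2.05], [-2.69, 2.69]. Speed limits (rad/s): [2.57, 2.57, 3.14, 3.14, 3.14, 3.14, 3.14].

INTERFACE

Orientations are given as a rotation vector (axis times angle).
In Python, from bench import ctrl gives the robot as it stands.
- The arm moves only by the tool play_rows, never from a script. Its arguments are lists of equal length, an entry for each row: "translation": the shift along the tool's x, y, z in mm, a list of three; "turn": the turn, a rotation vector about the tool's x, y, z in rad, a list of three; "fingers": the opening, from -1 (shut) to 1 (fully open), so that 0 is half open. In form: {"translation": [[dx, dy, dz], ...], "turn": [[wx, wy, wz], ...], "fingers": [fingers, ...]}. A call has exactly 10 rows; each row shifts and turns the commanded pose from where the row before left it, along the tool's axes as they then stand; what a row does not reach is not made up. A row lasts 1/12 s, in which the tool goes at most 41.7 mm and 7.16 degrees, less where a joint would pass 70% of its speed; a pose out of reach is approached as far as the arm can. A call with a gripper value outside its range is refused whole. The fingers move at their own pace and stop on an object; "grip_force" is the grip in N (left out, the last holds). Time passes only in rows, so rows that do not move let the fingers close, or fill a call up. It gives the time, the measured TCP pose, the force and the opening at its end, in the units of the state.
- ctrl.get_state(): the state, without advancing time (a new reading comes with each control period).
- ctrl.get_image(name): name is "side" or "top" or "wrist"; returns the picture (384x512x3 uint8, blue, green, red); there is no depth.
- ctrl.camera_info(name): a dict with "camera_matrix" (3x3 intrinsics, pixels), "R" (3x3) and "t" (3): a world point X has camera coordinates R X + t. Camera axes: x right, y down, z forward; pixel columns grow to the right and rows downward; lengths in m; the calibration is good to about 2 mm. A picture is of the moment at which its call begins: read the wrist's pose just before it. camera_info takes no time and is no camera call; for the wrist camera it gives the pose at the moment of the call.
- ctrl.close_job(): hands the job in, once; it reports no verdict.
The state is a dict: "time": time; "joint_positions": joint angles; "qd": joint speeds; "joint_torque": joint torques, N m; "position": TCP position; "tool_rot": TCP orientation; "ft_force": force on the tool from outside, world axes, zero at the start; "torque": the same for the moment, N m; "grip_width": opening from 0.0 (shut) to 1.0 (fully open).
Only numpy, scipy, OpenCV 4.12 (cv2) and the standard library are available. Lean on these libraries where they do the work, as an engineer would, in place of code of your own. Each camera call takes 0.05 s, during which the arm holds its last target.

TASK

Pick up the blue tray by its black bar and stack it gently on the green tray in the grey carrier, feeling for the corner sockets until all four lugs drop in and it sits fully down and level, never leaning on it hard. Then slide the bolt's red knob all the way in so that the bolt locks the blue tray down, and let go.

Things in the scene. Friction and masses are not known exactly. Their poses are not given: they have to be found in the camera images.
- tray_handle (a point): Centre of the black carrying bar of the blue upper tray, over the tray's middle, 100 mm above its lug tips. The bar runs along the tray's y axis: 14 mm wide (x), 14 mm high, 160 mm long, with a post at each end. z up. Bar centre height above the table: 150 mm when the lugs stand on top of the socket blocks, 137 to 138 mm when all four are in.
- upper_tray: Blue tray, 120 (x) x 160 (y) mm, walls 32 mm, 0.3 to 0.7 kg, a loose roll of tape in it. Origin: centre, at the lug tips. Four round lugs, 12 mm thick and 12 mm long, tips slightly tapered, under its flat floor at x +-48, y +-68 mm; it stands on them. A tab 44 mm wide, 4 mm thick sticks out 25 mm at floor level at each y end. Symmetric: may be stacked either way round.
- carrier: Grey steel carrier fixed to the table, 156 (x) x 192 (y) mm, kerb 16 mm high, bolt housing at its -y end. Origin: its centre on the table, z up. The green tray in it is parallel to it but loose: its centre may be up to 9 mm off the carrier's centre along carrier x and up to 7 mm along y, which no listed pose shows. It takes 10 N sideways to shove it; its rubber feet give 1 mm per 6 N.
- carrier_centre (a point): Point over the carrier's centre, 50 mm above the table, the height of the green tray's rim; axes as the carrier's. Green tray: 120 x 160 mm; in its corners, at x +-48, y +-68 mm from its own centre, square sockets 15 mm wide, 14 mm deep, in flat blocks level with the rim that reach 14 mm inward from the holes. Pressing the blue tray on it with over 25 N would crack it.
- bolt_knob (a point): Grip point of the red bolt knob, 16 mm (carrier x) x 18 mm (y); its top is 13 mm above this point, the 20 mm wide steel tongue and its guides begin 22 mm below. The bolt on the carrier's -y end slides along carrier +y, towards the trays. Its tongue passes over the end tab of the seated blue tray; an unseated tray blocks it.
- bolt (a joint): Travel of the bolt in m: near 0 drawn back (as found, up to 0.004), 0.035 fully in. It stays where it is left; about 2 N moves it.
Mind the look-alikes: they are no part of the job. There is more than one size of the upper_tray; the job needs the larger.

How it is judged:
On the way:
1. the blue tray is seated on the green tray with all four lugs in, the bolt still drawn back (height (world z) of tray_handle between 0.134 and 0.141 m and angle between tray_handle's own z axis and vertical below 0.03 rad and horizontal distance between tray_handle and carrier_centre below 0.016 m and angle between the x axis of tray_handle and the x axis of carrier_centre, either way round below 0.07 rad and value of joint bolt below 0.01 m), for 0.2 s.
At the end, for the whole second after the job is handed in: The blue tray is seated on the green tray in the carrier (bar centre 134 to 141 mm above the table, within 16 mm of the carrier's centre line, level within 0.03 rad and parallel to the carrier within 0.07 rad), the bolt is in by more than 31 mm and the tray is at rest (height (world z) of tray_handle between 0.134 and 0.141 m and angle between tray_handle's own z axis and vertical below 0.03 rad and horizontal distance between tray_handle and carrier_centre below 0.016 m and angle between the x axis of tray_handle and the x axis of carrier_centre, either way round below 0.07 rad and value of joint bolt above 0.031 m and linear speed of upper_tray below 0.02 m/s); the robot touches nothing.
It fails at once if the blue tray is pressed or driven against the green tray, carrier or bolt with more than 25 N (contact force between upper_tray and carrier above 25 N).
It also fails if it takes over 70 s, if anything falls off the work surface, if the arm or the gripper's body presses on something with over 40 N, if the wrist force passes 120 N, or if a joint passes its speed limit or range.

## Working session

There is one attempt and no reset: what is moved stays moved. The work goes in short steps, Python scripts to look and compute and a tool call to move; the robot and the scene stay as the last step left them, time stands still between calls to the robot, and variables do not carry over. Pictures are saved under pics/ and viewed, and the job is handed in when it is done.

Besides the shell and the picture viewer there is one more tool, called as name(argument=value, ...) on one line, values as JSON. play_rows: Moves the arm, as the interface text tells. Its arguments: {"type":"object","properties":{"translation":{"type":"array"},"turn":{"type":"array"},"fingers":{"type":"array"},"grip_force":{"type":"number"}},"required":["translation","turn","fingers"]}

```bash
ls; mkdir -p pics
python3 - <<'E'
from bench import ctrl
import cv2, numpy as np
np.set_printoptions(precision=4,suppress=True)
s=ctrl.get_state(); print({k:np.round(v,4) for k,v in s.items()})
for n in ["side","top","wrist"]:
    i=ctrl.camera_info(n); print(n,i)
    cv2.imwrite(f"pics/{n}0.png",ctrl.get_image(n))
E
```

```text
pics
{'time': np.float64(0.0), 'joint_positions': array([-1.1519,  0.3218, -0.0701,  1.4517,  0.0226,  1.3708, -0.0569]), 'qd': array([-0.0007, -0.0005,  0.0012, -0.0019, -0.0004,  0.0013,  0.0006]), 'joint_torque': array([  0.0002, -49.1293,  -0.4039, -31.2519,  -0.0639,   0.0443,
         0.0002]), 'position': array([0.2558, 0.5969, 0.2215]), 'tool_rot': array([-1.5493,  0.3178, -0.3174]), 'ft_force': array([-0.3496, -0.3756, -0.9049]), 'torque': array([0.0106, 0.0167, 0.0639]), 'grip_width': np.float64(1.0015)}
side {'camera_matrix': array([[359.6605,   0.    , 254.1358],
       [  0.    , 359.6605, 194.0362],
       [  0.    ,   0.    ,   1.    ]]), 'R': array([[ 0.9962,  0.0875, -0.0043],
       [ 0.0399, -0.4973, -0.8667],
       [-0.078 ,  0.8632, -0.4988]]), 't': array([-0.4336,  0.0274,  1.1315])}
top {'camera_matrix': array([[379.37  ,   0.    , 259.294 ],
       [  0.    , 379.37  , 187.3572],
       [  0.    ,   0.    ,   1.    ]]), 'R': array([[-0.0242, -0.9994,  0.0232],
       [-0.9868,  0.0201, -0.1607],
       [ 0.1601, -0.0268, -0.9867]]), 't': array([-0.0534,  0.4453,  0.8642])}
wrist {'camera_matrix': array([[318.4119,   0.    , 253.8038],
       [  0.    , 318.4119, 196.3363],
       [  0.    ,   0.    ,   1.    ]]), 'R': array([[ 0.394 ,  0.9191, -0.0018],
       [ 0.8925, -0.3822,  0.2396],
       [ 0.2195, -0.096 , -0.9709]]), 't': array([-0.6492, -0.0285,  0.3895])}
```

View pics/side0.png

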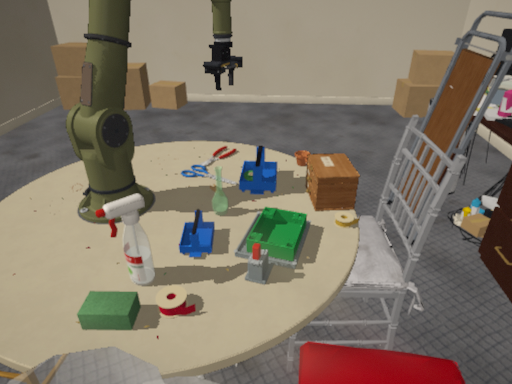

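View pics/top0.png

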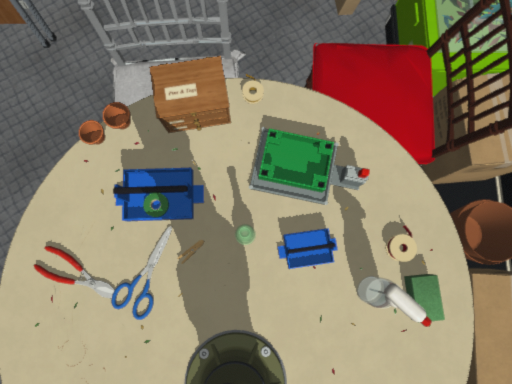

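View pics/wrist0.png

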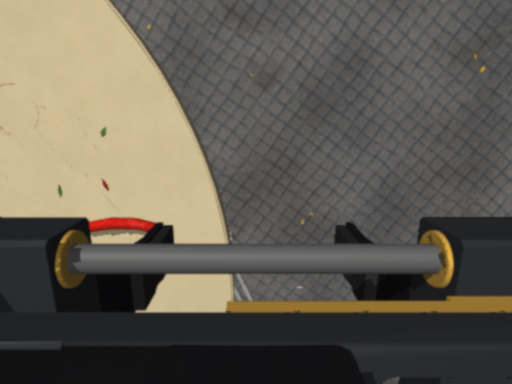

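The side view shows the large blue tray at (259,175) and the small one at (198,237). The green tray in its carrier is at (277,235), with the bolt at (258,262). In the top view the blue candidates are the tray at (155,193), with a roll inside, and the tray at (309,247). The first is clearly larger, so it fits the description. I'll confirm it in an enlarged crop.

```bash
cat > h.py <<'E'
from bench import ctrl
import cv2, numpy as np
from scipy.spatial.transform import Rotation as Rn
np.set_printoptions(precision=4,suppress=True)
def info(n):
    i=ctrl.camera_info(n); return np.array(i["camera_matrix"]),np.array(i["R"]),np.array(i["t"])
def onplane(c,uv,z):
    K,R,t=c; d=R.T@np.linalg.inv(K)@np.array([uv[0],uv[1],1.]); o=-R.T@t
    return o+d*(z-o[2])/d[2]
def proj(c,X):
    K,R,t=c; p=K@(R@np.asarray(X,float)+t); return p[:2]/p[2]
def tri(c1,u1,c2,u2):
    P=[c[0]@np.c_[c[1],c[2]] for c in (c1,c2)]
    X=cv2.triangulatePoints(P[0],P[1],np.array(u1,float).reshape(2,1),np.array(u2,float).reshape(2,1)); return (X[:3]/X[3]).ravel()
def crop(img,x0,y0,x1,y1,k,name):
    cv2.imwrite(name,cv2.resize(img[y0:y1,x0:x1],None,fx=k,fy=k,interpolation=cv2.INTER_CUBIC))
E
python3 - <<'E'
from h import *
a=cv2.imread('pics/top0.png'); s=cv2.imread('pics/side0.png')
crop(a,100,150,220,235,6,'pics/c1.png')
crop(a,240,115,380,210,5,'pics/c2.png')
crop(s,170,130,320,290,5,'pics/c3.png') if 0 else crop(s,225,140,315,200,8,'pics/c3.png')
crop(s,230,200,320,290,6,'pics/c4.png')
E
```

```text
(no output)
```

View pics/c1.png

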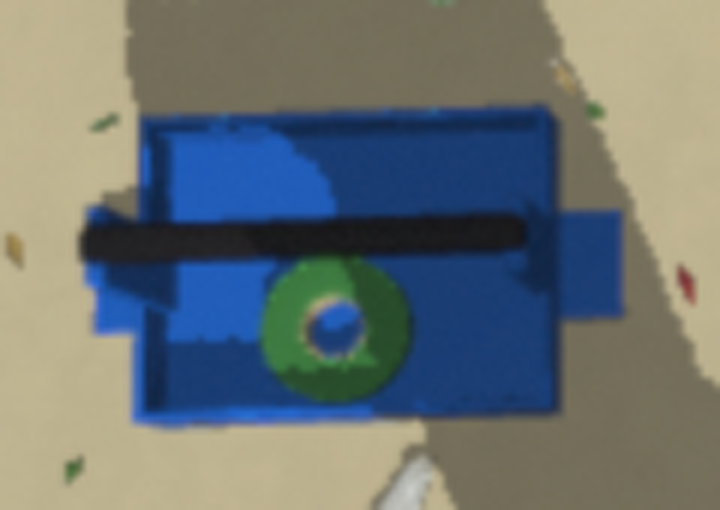

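View pics/c2.png

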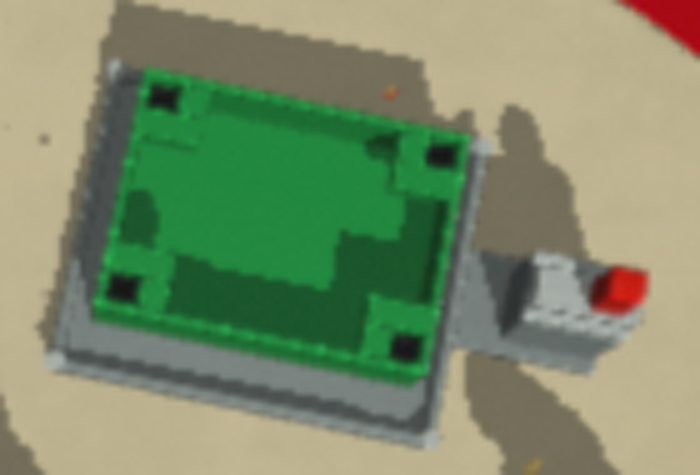

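View pics/c3.png

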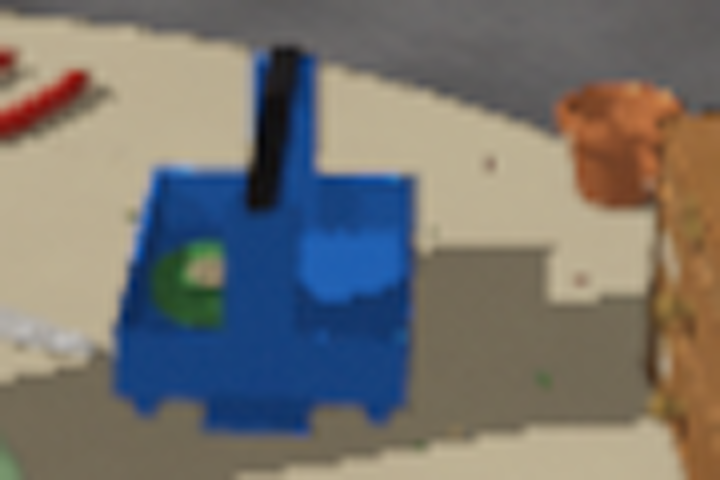

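View pics/c4.png

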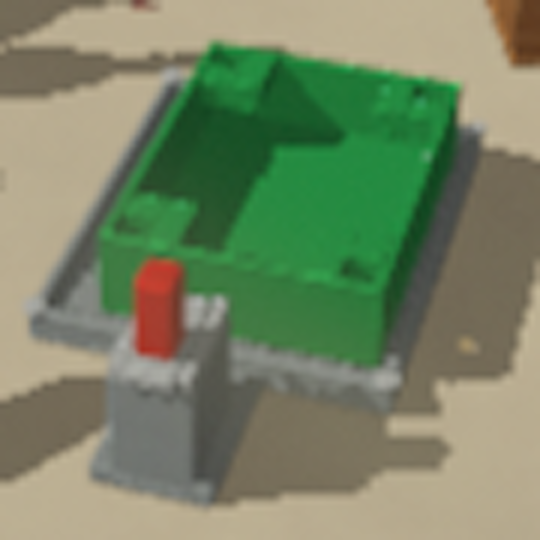

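The c1 crop shows the long blue tray with the tape roll (green) inside. Its black bar runs from crop (82,243) to (525,232), and the tray measures about 70 px by 50 px, against about 48 px for the small one, so this is the larger tray. The c2 crop shows the four dark sockets and the red knob at crop (620,290). Next I'll measure positions.

```bash
cat >> h.py <<'E'
def uc(x0,y0,k,p): return np.array([x0+(p[0]+.5)/k-.5,y0+(p[1]+.5)/k-.5])
E
python3 - <<'E'
from h import *
T=info('top');S=info('side')
t=lambda p:uc(100,150,6,p); s=lambda p:uc(225,140,8,p)
# bar ends top/bottom: top-cam centre of end; side
print('bar far(+y)',tri(T,t((82,243)),S,s((287,52))),'near',tri(T,t((525,232)),S,s((260,195))))
for p in [(82,243),(525,232)]: print('z.1/.107',onplane(T,t(p),.1),onplane(T,t(p),.107))
for p in [(287,52),(260,195)]: print('side',onplane(S,s(p),.1))
print('rim');
for p in [(140,118),(552,108),(560,412),(135,422)]: print(onplane(T,t(p),.044))
g=lambda p:uc(240,115,5,p); h=lambda p:uc(230,200,6,p)
print('sockets z.05')
so=[onplane(T,g(p),.05) for p in [(164,97),(441,155),(405,347),(123,288)]]
print(np.array(so), np.mean(so,0))
print('sockets side',[onplane(S,h(p),.05) for p in [(418,95),(358,267)]])
print('carrier corners z.016')
cc=np.array([onplane(T,g(p),.016) for p in [(115,66),(485,146),(432,440),(55,358)]]);print(cc,cc.mean(0))
print('knob',tri(T,g((628,275)),S,h((160,262))))
E
```

```text
bar far(+y) [0.4348 0.2578 0.0991] near [0.4353 0.0963 0.105 ]
z.1/.107 [0.4342 0.2573 0.1   ] [0.4331 0.2548 0.107 ]
z.1/.107 [0.435  0.0969 0.1   ] [0.4338 0.0957 0.107 ]
side [0.4355 0.256  0.1   ]
side [0.4355 0.1077 0.1   ]
rim
[0.4925 0.2568 0.044 ]
[0.4935 0.0959 0.044 ]
[0.3735 0.0922 0.044 ]
[0.3733 0.2547 0.044 ]
sockets z.05
[[ 0.5707 -0.0975  0.05  ]
 [ 0.5397 -0.2293  0.05  ]
 [ 0.4469 -0.2073  0.05  ]
 [ 0.4778 -0.0754  0.05  ]] [ 0.5088 -0.1524  0.05  ]
sockets side [array([ 0.5671, -0.103 ,  0.05  ]), array([ 0.5405, -0.2308,  0.05  ])]
carrier corners z.016
[[ 0.5977 -0.0758  0.016 ]
 [ 0.5532 -0.2589  0.016 ]
 [ 0.4067 -0.2247  0.016 ]
 [ 0.4507 -0.0429  0.016 ]] [ 0.5021 -0.1506  0.016 ]
knob [ 0.4678 -0.2994  0.101 ]
```

Run:
```python
from h import *
s=ctrl.get_state(); R=Rn.from_rotvec(s['tool_rot']).as_matrix(); print(s['time'],s['position'],s['ft_force']); print(R)
K,Rc,t=info('wrist'); o=-Rc.T@t
print('cam in tool: pos',R.T@(o-s['position']),'\naxes cols\n',R.T@Rc.T)
# desired: y down, z along +-world x for tray
for sgn in (1,-1):
  for yaw in (0.0,-0.235):
    z=sgn*np.array([np.cos(yaw),np.sin(yaw),0]); y=np.array([0,0,-1.]); x=np.cross(y,z)
    D=np.c_[x,y,z]; print(sgn,yaw,'turn tool',Rn.from_matrix(R.T@D).as_rotvec(), 'x axis',x)
```

```text
0.15 [0.2558 0.5971 0.2217] [-0.424  -0.3295 -0.4655]
[[ 0.9192 -0.0005  0.3938]
 [-0.3938 -0.0013  0.9192]
 [ 0.     -1.     -0.0014]]
cam in tool: pos [-0.0656 -0.1622  0.0001] 
axes cols
 [[ 0.0002  0.9709  0.2396]
 [ 0.0001 -0.2396  0.9709]
 [ 1.     -0.0002 -0.0002]]
1 0.0 turn tool [0.0012 1.166  0.0009] x axis [ 0. -1.  0.]
1 -0.235 turn tool [0.0012 1.401  0.001 ] x axis [-0.2328 -0.9725 -0.    ]
-1 0.0 turn tool [ 0.001  -1.9756 -0.0014] x axis [-0.  1.  0.]
-1 -0.235 turn tool [ 0.0011 -1.7406 -0.0012] x axis [0.2328 0.9725 0.    ]
```

```bash
cat >> h.py <<'E'
def Rdown(yaw):
    z=np.array([np.cos(yaw),np.sin(yaw),0]); y=np.array([0,0,-1.]); return np.c_[np.cross(y,z),y,z]
def plan(p1,yaw1,n,p0=None,R0=None):
    s=ctrl.get_state()
    if p0 is None: p0=s['position']
    if R0 is None: R0=Rn.from_rotvec(s['tool_rot']).as_matrix()
    w=Rn.from_matrix(R0.T@Rdown(yaw1)).as_rotvec()/n
    r=Rn.from_rotvec(w).as_matrix(); A=np.zeros((3,3)); M=np.array(R0)
    for _ in range(n): A+=M; M=M@r
    d=np.linalg.solve(A,np.asarray(p1)-p0)
    p=np.array(p0);M=np.array(R0);pts=[]
    for _ in range(n): p=p+M@d; M=M@r; pts.append(p)
    print('t',round(float(s['time']),2),'d mm',np.round(d*1e3,2),'w',np.round(w,4),'mid',pts[n//2])
def st():
    s=ctrl.get_state(); R=Rn.from_rotvec(s['tool_rot']).as_matrix()
    print('t %.2f'%s['time'],'pos',s['position'],'yaw %.4f'%np.arctan2(R[1,2],R[0,2]),'ydir',R[:,1],'f',s['ft_force'],'m',s['torque'],'g %.3f'%s['grip_width']); return s,R
E
python3 - <<'E'
from h import *
plan([.434,.176,.25],0,20)
E
```

```text
t 0.15 d mm [23.67 -1.41 -5.09] w [0.0001 0.0583 0.    ] mid [0.4169 0.3907 0.2373]
```

play_rows(translation=[[23.7,-1.4,-5.1],[23.7,-1.4,-5.1],[23.7,-1.4,-5.1],[23.7,-1.4,-5.1],[23.7,-1.4,-5.1],[23.7,-1.4,-5.1],[23.7,-1.4,-5.1],[23.7,-1.4,-5.1],[23.7,-1.4,-5.1],[23.7,-1.4,-5.1]], turn=[[0,0.0583,0],[0,0.0583,0],[0,0.0583,0],[0,0.0583,0],[0,0.0583,0],[0,0.0583,0],[0,0.0583,0],[0,0.0583,0],[0,0.0583,0],[0,0.0583,0]], fingers=[1,1,1,1,1,1,1,1,1,1], grip_force=30)

```text
time: 0.98
position: [0.4095, 0.4111, 0.2368]
tool_rot: [-1.428, 0.775, -0.775]
ft_force: [0.4, 0.3, 0.1]
grip_width: 1.004
```

play_rows(translation=[[23.7,-1.4,-5.1],[23.7,-1.4,-5.1],[23.7,-1.4,-5.1],[23.7,-1.4,-5.1],[23.7,-1.4,-5.1],[23.7,-1.4,-5.1],[23.7,-1.4,-5.1],[23.7,-1.4,-5.1],[23.7,-1.4,-5.1],[23.7,-1.4,-5.1]], turn=[[0,0.0583,0],[0,0.0583,0],[0,0.0583,0],[0,0.0583,0],[0,0.0583,0],[0,0.0583,0],[0,0.0583,0],[0,0.0583,0],[0,0.0583,0],[0,0.0583,0]], fingers=[1,1,1,1,1,1,1,1,1,1])

```text
time: 1.82
position: [0.434, 0.1735, 0.2506]
tool_rot: [-1.206, 1.214, -1.213]
ft_force: [0.7, -0.2, 0.1]
grip_width: 0.998
```

Run:
```python
from h import *
st(); np.savez('w1.npz',*info('wrist')); cv2.imwrite('pics/w1.png',ctrl.get_image('wrist')); st()
```

```text
t 1.82 pos [0.434  0.1735 0.2506] yaw -0.0058 ydir [-0.0001  0.0004 -1.    ] f [ 0.711  -0.207   0.1302] m [-0.0978  0.012   0.0076] g 0.998
t 1.87 pos [0.4342 0.1681 0.2512] yaw -0.0143 ydir [-0.0004 -0.0016 -1.    ] f [-0.1772 -4.561  -0.3333] m [-0.4218  0.0902  0.0445] g 0.998
```

View pics/w1.png

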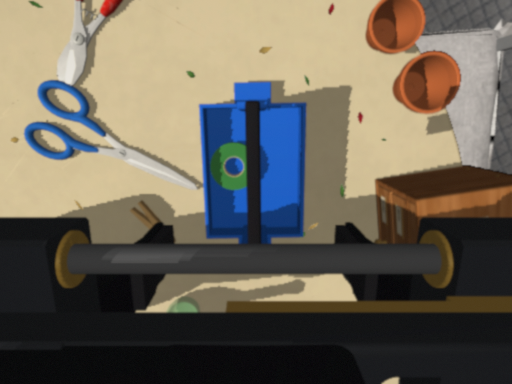

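The w1 image shows the large tray's bar running down column 253, from row 100 to about 240. It lies directly in line with the jaws. Next I'll look at the carrier.

Run:
```python
from h import *
st(); plan([.495,-.205,.25],-.235,16,p0=np.array([.434,.176,.25]),R0=Rdown(0))
plan([.495,-.205,.25],-.235,16)
```

```text
t 1.87 pos [0.4342 0.1681 0.2512] yaw -0.0143 ydir [-0.0004 -0.0016 -1.    ] f [-0.1772 -4.561  -0.3333] m [-0.4218  0.0902  0.0445] g 0.998
t 1.87 d mm [23.3  -0.    6.42] w [0.     0.0147 0.    ] mid [ 0.4794 -0.0366  0.25  ]
t 1.87 d mm [22.76  0.09  6.53] w [0.     0.0138 0.0001] mid [ 0.4785 -0.0402  0.2506]
```

play_rows(translation=[[23.3,0,6.4],[23.3,0,6.4],[23.3,0,6.4],[23.3,0,6.4],[23.3,0,6.4],[23.3,0,6.4],[23.3,0,6.4],[23.3,0,6.4],[23.3,0,6.4],[23.3,0,6.4]], turn=[[0,0.0147,0],[0,0.0147,0],[0,0.0147,0],[0,0.0147,0],[0,0.0147,0],[0,0.0147,0],[0,0.0147,0],[0,0.0147,0],[0,0.0147,0],[0,0.0147,0]], fingers=[1,1,1,1,1,1,1,1,1,1])

```text
time: 2.7
position: [0.4823, -0.0625, 0.2506]
tool_rot: [-1.134, 1.319, -1.318]
ft_force: [0.5, -0.0, -0.5]
grip_width: 1.002
```

play_rows(translation=[[23.3,0,6.4],[23.3,0,6.4],[23.3,0,6.4],[23.3,0,6.4],[23.3,0,6.4],[23.3,0,6.4],[0,0,0],[0,0,0],[0,0,0],[0,0,0]], turn=[[0,0.0147,0],[0,0.0147,0],[0,0.0147,0],[0,0.0147,0],[0,0.0147,0],[0,0.0147,0],[0,0,0],[0,0,0],[0,0,0],[0,0,0]], fingers=[1,1,1,1,1,1,1,1,1,1])

```text
time: 3.53
position: [0.495, -0.2038, 0.2504]
tool_rot: [-1.089, 1.38, -1.378]
ft_force: [0.4, 0.0, 0.3]
grip_width: 1.001
```

Run:
```python
from h import *
st(); np.savez('w2.npz',*info('wrist')); i=ctrl.get_image('wrist'); cv2.imwrite('pics/w2.png',i); st()
crop(i,160,10,360,215,3.5,'pics/w2c.png')
```

```text
t 3.53 pos [ 0.495  -0.2038  0.2504] yaw -0.2337 ydir [-0.      0.0012 -1.    ] f [0.3845 0.0402 0.3412] m [-0.0562  0.0716 -0.0372] g 1.001
t 3.58 pos [ 0.4951 -0.2037  0.2505] yaw -0.2332 ydir [ 0.0001  0.001  -1.    ] f [-0.7331  0.9033  0.5739] m [-0.0442  0.0466  0.0263] g 0.995
```

View pics/w2.png

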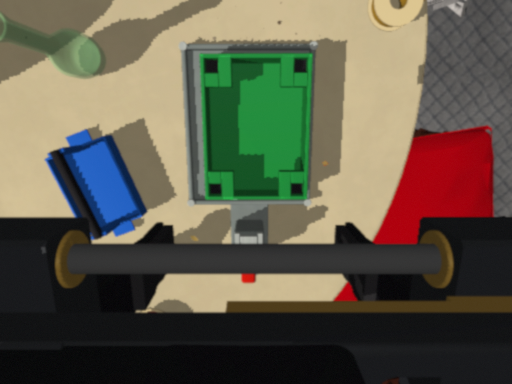

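View pics/w2c.png

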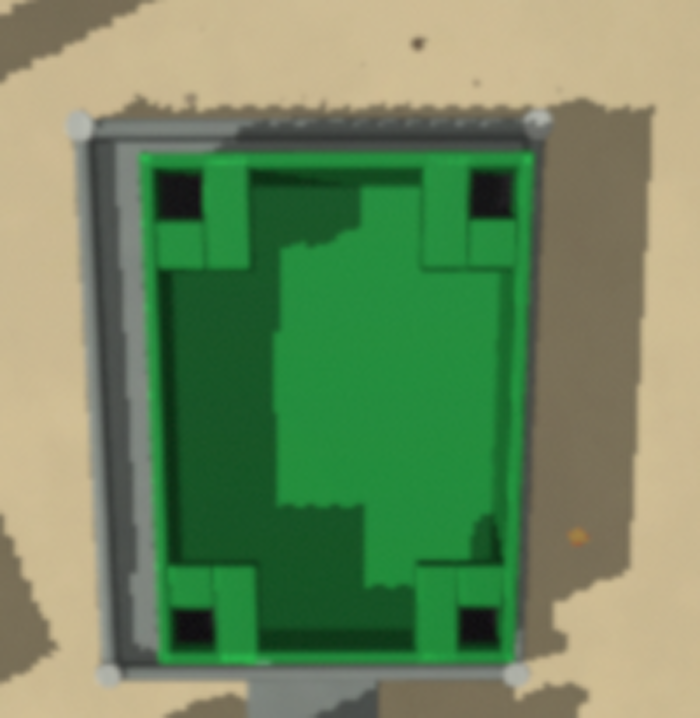

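The w2c crop shows the four dark sockets at crop (180,195), (491,195), (477,627) and (193,628). The green tray sits right up against the +x kerb. The knob is at (248,278) in the full image.

```bash
cat >> h.py <<'E'
def dark(img,guess,r=12,thr=60):
    x,y=[int(round(v)) for v in guess]; g=cv2.resize(img[y-r:y+r+1,x-r:x+r+1],None,fx=8,fy=8,interpolation=cv2.INTER_CUBIC)
    m=(g.max(2)<thr).astype(np.uint8); n,l,stt,c=cv2.connectedComponentsWithStats(m)
    k=l[len(l)//2,len(l)//2]
    if k==0: k=1+np.argmax(stt[1:,4])
    b=stt[k]; cen=np.array([b[0]+(b[2]-1)/2,b[1]+(b[3]-1)/2])
    f=lambda c:(np.array(c)+.5)/8-.5+np.array([x-r,y-r])
    return f(cen),f(c[k]),b[2:]/8.
def load(n):
    z=np.load(n); return [z[k] for k in z.files]
E
python3 - <<'E'
from h import *
i=cv2.imread('pics/w2.png');W=load('w2.npz');P=[]
for p in [(180,195),(491,195),(477,627),(193,628)]:
    u=uc(160,10,3.5,p);a,b,sz=dark(i,u,9); P.append(onplane(W,a,.05)); print(u,a,b,sz,P[-1])
P=np.array(P);print('c',P.mean(0)); 
e=[P[0]-P[3],P[1]-P[2]]; print([np.linalg.norm(v) for v in e],[np.arctan2(-v[0],v[1]) for v in e])
e=[P[1]-P[0],P[2]-P[3]]; print([np.linalg.norm(v) for v in e],[np.arctan2(v[1],v[0]) for v in e])
# carrier corners (posts, z .016)
C=np.array([onplane(W,uc(160,10,3.5,p),.016) for p in [(80,125),(538,124),(516,674),(109,674)]]);print(C,C.mean(0))
e=[C[0]-C[3],C[1]-C[2]]; print([np.linalg.norm(v) for v in e],[np.arctan2(-v[0],v[1]) for v in e])
K=onplane(W,(248.5,277),.114);print('knob~',K)
s,R=st(); plan([.455,-.35,.25],-.235,8)
E
```

```text
[211.0714  65.3571] [210.5625  65.1875] [210.5186  65.3539] [  12.875   13.625 1321.625] [ 0.4772 -0.0765  0.05  ]
[299.9286  65.3571] [299.875  65.   ] [299.8183  65.1846] [  12.      13.25  1183.625] [ 0.5698 -0.0984  0.05  ]
[295.9286 188.7857] [296.375  188.8125] [296.1697 188.8123] [ 11.     10.875 900.375] [ 0.5391 -0.2299  0.05  ]
[214.7857 189.0714] [214.8125 189.125 ] [214.6904 189.1345] [ 11.875  10.75  954.25 ] [ 0.4464 -0.2082  0.05  ]
c [ 0.5081 -0.1532  0.05  ]
[np.float64(0.13525255265552066), np.float64(0.13499167493879113)] [np.float64(-0.22984795116001042), np.float64(-0.22947962001681743)]
[np.float64(0.09511605644451733), np.float64(0.09516549607632938)] [np.float64(-0.23230030491134768), np.float64(-0.22955762650201594)]
[[ 0.4484 -0.0425  0.016 ]
 [ 0.5946 -0.0771  0.016 ]
 [ 0.5516 -0.2588  0.016 ]
 [ 0.4058 -0.2241  0.016 ]] [ 0.5001 -0.1506  0.016 ]
[np.float64(0.18655833762159568), np.float64(0.18671189934624616)] [np.float64(-0.23037919782797633), np.float64(-0.23247149561656297)]
knob~ [ 0.4673 -0.2939  0.114 ]
t 3.58 pos [ 0.4951 -0.2037  0.2505] yaw -0.2332 ydir [ 0.0001  0.001  -1.    ] f [-0.7331  0.9033  0.5739] m [-0.0442  0.0466  0.0263] g 0.995
t 3.58 d mm [18.95  0.05 -0.64] w [ 0.      0.0002 -0.0001] mid [ 0.4701 -0.2952  0.2502]
```

play_rows(translation=[[19,0,-0.5],[19,0,-0.5],[19,0,-0.5],[19,0,-0.5],[19,0,-0.5],[19,0,-0.5],[0,0,0],[0,0,0],[0,0,0],[0,0,0]], turn=[[0,0,0],[0,0,0],[0,0,0],[0,0,0],[0,0,0],[0,0,0],[0,0,0],[0,0,0],[0,0,0],[0,0,0]], fingers=[1,1,1,1,1,1,1,1,1,1])

```text
time: 4.42
position: [0.4664, -0.3135, 0.2504]
tool_rot: [-1.089, 1.379, -1.378]
ft_force: [-0.5, 0.9, -0.3]
grip_width: 0.998
```

Run:
```python
from h import *
st(); np.savez('w3.npz',*info('wrist')); i=ctrl.get_image('wrist'); cv2.imwrite('pics/w3.png',i); st()
crop(i,160,0,360,215,3,'pics/w3c.png')
```

```text
t 4.42 pos [ 0.4664 -0.3135  0.2504] yaw -0.2325 ydir [ 0.0003  0.0011 -1.    ] f [-0.4926  0.9373 -0.3443] m [-0.097   0.072  -0.0681] g 0.998
t 4.47 pos [ 0.4664 -0.3137  0.2505] yaw -0.2325 ydir [ 0.0002  0.0009 -1.    ] f [ 0.1128 -0.9273 -0.4422] m [-0.0575  0.0894  0.0108] g 1.002
```

View pics/w3c.png

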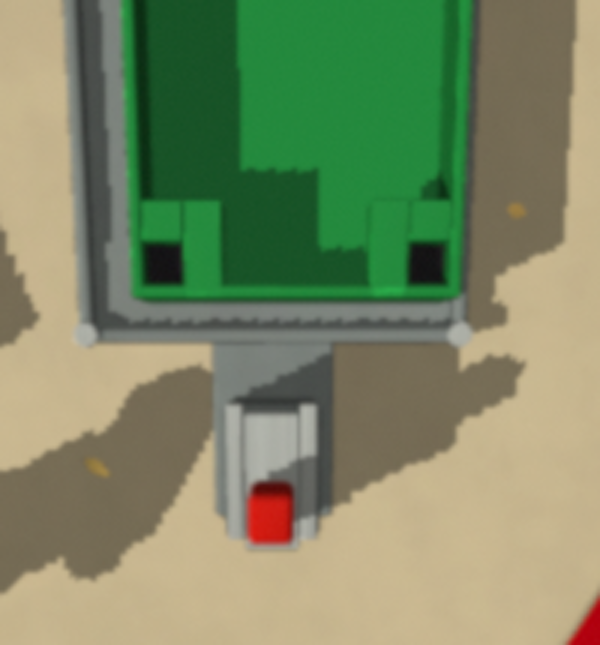

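The w3c crop shows the near sockets at crop (163,264) and (427,264), and the knob's top face centred near (271,518).

Run:
```python
from h import *
i=cv2.imread('pics/w3.png');W2=load('w2.npz');W3=load('w3.npz')
i2=cv2.imread('pics/w2.png')
for p,q in [((427,264),(296,189)),((163,264),(215,189))]:
    a=dark(i,uc(160,0,3,p),9)[0]; b=dark(i2,q,9)[0]; print(a,tri(W3,a,W2,b),onplane(W3,a,.05),onplane(W2,b,.05),onplane(W3,a,.047),onplane(W2,b,.047))
u=uc(160,0,3,(271,518)); T=info('top');S=info('side')
print('knob',u); 
for z in (.1,.11,.114,.12): print(z,onplane(W3,u,z))
for q in [(628,275),(625,275),(632,278)]: print(tri(T,uc(240,115,5,q),W3,u))
print('side',tri(S,uc(230,200,6,(160,265)),W3,u))
for z in (.05,.08): print('tongue edge', [onplane(W3,uc(160,0,3,p),z) for p in [(245,405),(300,405)]])
t0=cv2.imread('pics/top0.png'); crop(t0,330,150,390,195,12,'pics/c5.png'); s0=cv2.imread('pics/side0.png'); crop(s0,235,235,285,290,12,'pics/c6.png')
```

```text
[301.875   87.4375] [ 0.5393 -0.2306  0.0468] [ 0.5387 -0.2308  0.05  ] [ 0.5391 -0.2299  0.05  ] [ 0.5392 -0.2306  0.047 ] [ 0.5393 -0.2306  0.047 ]
[213.75    87.4375] [ 0.4459 -0.2086  0.0478] [ 0.446  -0.2088  0.05  ] [ 0.4464 -0.2082  0.05  ] [ 0.4457 -0.2085  0.047 ] [ 0.4459 -0.2088  0.047 ]
knob [250.     172.3333]
0.1 [ 0.4651 -0.3001  0.1   ]
0.11 [ 0.4656 -0.2985  0.11  ]
0.114 [ 0.4658 -0.2979  0.114 ]
0.12 [ 0.4661 -0.2969  0.12  ]
[ 0.4664 -0.2971  0.1107]
[ 0.4667 -0.2968  0.1086]
[ 0.4657 -0.2984  0.1096]
side [ 0.466  -0.3001  0.0999]
tongue edge [array([ 0.463 , -0.2645,  0.05  ]), array([ 0.4829, -0.2692,  0.05  ])]
tongue edge [array([ 0.4645, -0.2633,  0.08  ]), array([ 0.4828, -0.2676,  0.08  ])]
```

View pics/c5.png

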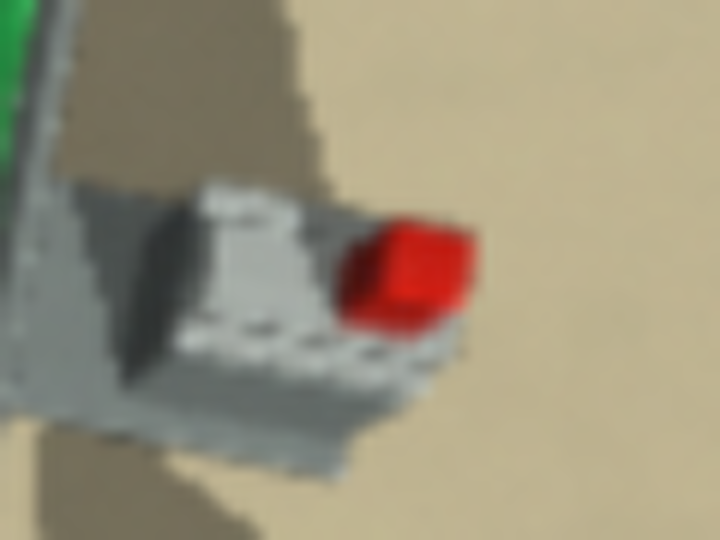

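View pics/c6.png

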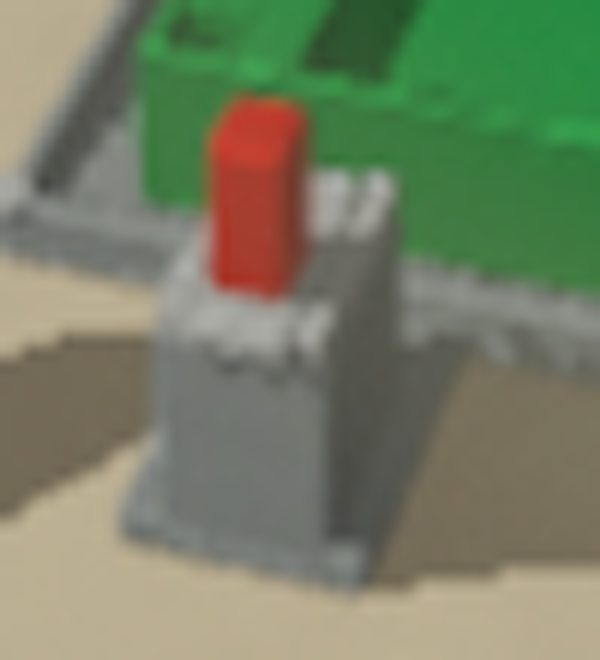

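Run:
```python
from h import *
W3=load('w3.npz');W2=load('w2.npz');T=info('top');S=info('side');i2=cv2.imread('pics/w2.png')
u=uc(160,0,3,(271,518)); q=uc(330,150,12,(433,265)); r=uc(235,235,12,(262,125))
print('knob top T-W',tri(T,q,W3,u),'S-W',tri(S,r,W3,u),'T-S',tri(T,q,S,r))
P=[]
for p in [(180,195),(491,195),(477,627),(193,628)]:
    a=dark(i2,uc(160,10,3.5,p),9)[0]; P.append([onplane(W2,a,.0475),onplane(W2,a,.0495)])
P=np.array(P);print('sock c',P.mean(0))
s,R=st(); plan([.434,.14,.25],0,20,p0=np.array([.4665,-.3135,.2505]),R0=Rdown(-.233))
```

```text
knob top T-W [ 0.4649 -0.3005  0.0985] S-W [ 0.4661 -0.3006  0.097 ] T-S [ 0.466 -0.301  0.097]
sock c [[ 0.5081 -0.1533  0.0475]
 [ 0.5081 -0.1533  0.0495]]
t 4.47 pos [ 0.4664 -0.3137  0.2505] yaw -0.2325 ydir [ 0.0002  0.0009 -1.    ] f [ 0.1128 -0.9273 -0.4422] m [-0.0575  0.0894  0.0108] g 1.002
t 4.47 d mm [-22.36   0.03  -4.39] w [ 0.     -0.0116  0.    ] mid [ 0.4617 -0.0631  0.2502]
```

play_rows(translation=[[-25,0,-4.9],[-25,0,-4.9],[-25,0,-4.9],[-25,0,-4.9],[-25,0,-4.9],[-25,0,-4.9],[-25,0,-4.9],[-25,0,-4.9],[-25,0,-4.9],[-25,0,-4.9]], turn=[[0,-0.0129,0],[0,-0.0129,0],[0,-0.0129,0],[0,-0.0129,0],[0,-0.0129,0],[0,-0.0129,0],[0,-0.0129,0],[0,-0.0129,0],[0,-0.0129,0],[0,-0.0129,0]], fingers=[1,1,1,1,1,1,1,1,1,1])

```text
time: 5.3
position: [0.4612, -0.0586, 0.2508]
tool_rot: [-1.157, 1.285, -1.285]
ft_force: [0.7, 0.3, -0.1]
grip_width: 1.0
```

play_rows(translation=[[-25,0,-4.9],[-25,0,-4.9],[-25,0,-4.9],[-25,0,-4.9],[-25,0,-4.9],[-25,0,-4.9],[-25,0,-4.9],[-24,0,-4.9],[0,0,0],[0,0,0]], turn=[[0,-0.0129,0],[0,-0.0129,0],[0,-0.0129,0],[0,-0.0129,0],[0,-0.0129,0],[0,-0.0129,0],[0,-0.0129,0],[0,-0.0129,0],[0,0,0],[0,0,0]], fingers=[1,1,1,1,1,1,1,1,1,1])

```text
time: 6.13
position: [0.4337, 0.1421, 0.2505]
tool_rot: [-1.21, 1.208, -1.208]
ft_force: [0.6, -1.3, 0.2]
grip_width: 1.0
```

Run:
```python
from h import *
st(); np.savez('w4.npz',*info('wrist')); i=ctrl.get_image('wrist'); cv2.imwrite('pics/w4.png',i); st()
crop(i,180,10,330,215,3.5,'pics/w4c.png')
```

```text
t 6.13 pos [0.4337 0.1421 0.2505] yaw 0.0018 ydir [ 0.     -0.0004 -1.    ] f [ 0.5629 -1.2913  0.2143] m [-0.1403  0.0778 -0.0183] g 1.000
t 6.18 pos [0.4341 0.1407 0.2506] yaw -0.0009 ydir [ 0.0002 -0.0005 -1.    ] f [-0.2845 -0.8236  0.2911] m [-0.0807 -0.0158  0.0366] g 1.002
```

View pics/w4c.png

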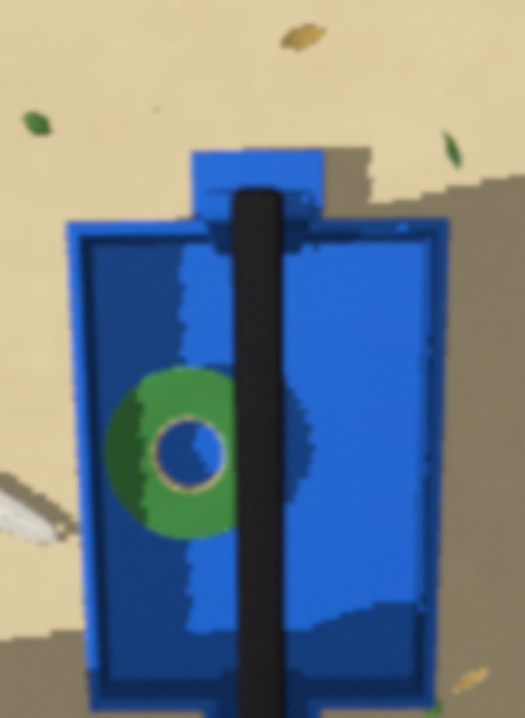

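The w4c crop shows the rim corners at crop (66,225), (449,220), (434,710) and (91,710), and the far bar end at (257,188). The tape roll lies to the left of the bar.

Run:
```python
from h import *
W=load('w4.npz'); f=lambda p:uc(180,10,3.5,p)
for z in (.041,.044):
  C=np.array([onplane(W,f(p),z) for p in [(66,224),(448,219),(434,710),(91,710)]]); print(C,C.mean(0))
  e=[C[0]-C[3],C[1]-C[2]]; print([np.linalg.norm(v) for v in e],[np.arctan2(-v[0],v[1]) for v in e],np.linalg.norm(C[0]-C[1]),np.linalg.norm(C[2]-C[3]))
for z in (.104,.107): print('bar far',onplane(W,f((257,188)),z), 'mid', onplane(W,f((259.5,450)),z),'near',onplane(W,f((261,710)),z))
plan([.434,.1755,.13],0,8)
```

```text
[[0.3721 0.2542 0.041 ]
 [0.4919 0.2558 0.041 ]
 [0.4938 0.0953 0.041 ]
 [0.3744 0.0951 0.041 ]] [0.433  0.1751 0.041 ]
[np.float64(0.1591332842746893), np.float64(0.16051556906291775)] [np.float64(0.014392413119731077), np.float64(0.01195343608241058)] 0.11976952101971089 0.11938706739419686
[[0.3726 0.2538 0.044 ]
 [0.4914 0.2555 0.044 ]
 [0.4933 0.0962 0.044 ]
 [0.3749 0.096  0.044 ]] [0.433  0.1754 0.044 ]
[np.float64(0.15784898496067304), np.float64(0.15922011389666474)] [np.float64(0.014392413119730862), np.float64(0.01195343608241072)] 0.11880291045557421 0.11842354345603624
bar far [0.4323 0.2552 0.104 ] mid [0.433  0.1884 0.104 ] near [0.4336 0.1143 0.104 ]
bar far [0.4323 0.2547 0.107 ] mid [0.433  0.1886 0.107 ] near [0.4336 0.1152 0.107 ]
t 6.18 d mm [-4.36 15.07 -0.02] w [-0.     -0.0001  0.0001] mid [0.4341 0.1624 0.1752]
```

play_rows(translation=[[-5.75,19,-0.13],[-5.75,19,-0.13],[-5.75,19,-0.13],[-5.75,19,-0.13],[-5.75,19,-0.13],[-5.75,19,-0.13],[0,19,0],[0,18,0],[0,12.5,0],[0,6,0]], turn=[[0,-0.002,0],[0,-0.002,0],[0,-0.002,0],[0,-0.002,0],[0,-0.002,0],[0,-0.002,0],[0,0,0],[0,0,0],[0,0,0],[0,0,0]], fingers=[1,1,1,1,1,1,1,1,1,1])

```text
time: 7.02
position: [0.4328, 0.173, 0.0794]
tool_rot: [-1.216, 1.205, -1.204]
ft_force: [0.5, 0.2, -0.5]
grip_width: 1.0
```

Run:
```python
from h import *
st(); i=ctrl.get_image('side'); st()
crop(i,200,110,330,210,6,'pics/s5.png')
```

```text
t 7.02 pos [0.4328 0.173  0.0794] yaw 0.0073 ydir [-0.0022 -0.0017 -1.    ] f [ 0.5078  0.2411 -0.4712] m [-0.1165  0.0531  0.0542] g 1.000
t 7.07 pos [0.4326 0.1731 0.0792] yaw 0.0076 ydir [-0.0026 -0.002  -1.    ] f [ 0.5932 -0.6258 -1.0128] m [-0.1115  0.1104 -0.0031] g 1.002
```

View pics/s5.png

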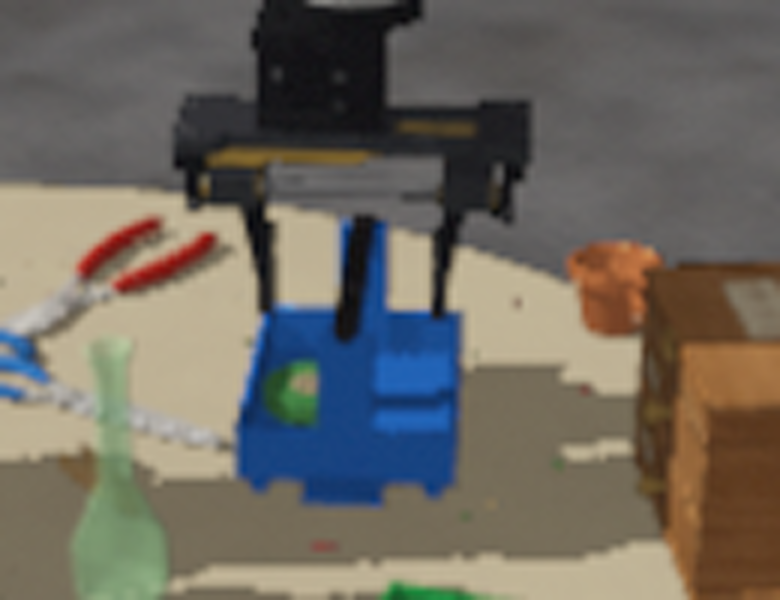

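The s5 image shows the fingers straddling the black bar at crop (357,275), well centred. I'll shift 2 mm and close.

play_rows(translation=[[-1,-1,0],[-1,-0.8,0],[0,0,0],[0,0,0],[0,0,0],[0,0,0],[0,0,0],[0,0,0],[0,0,0],[0,0,0]], turn=[[0,0,0],[0,-0.003,0],[0,0,0],[0,0,0],[0,0,0],[0,0,0],[0,0,0],[0,0,0],[0,0,0],[0,0,0]], fingers=[1,1,0,-1,-1,-1,-1,-1,-1,-1], grip_force=45)

```text
time: 7.9
position: [0.4336, 0.1766, 0.0828]
tool_rot: [-1.215, 1.2, -1.2]
ft_force: [-0.2, -0.7, -0.3]
grip_width: 0.48
```

Run:
```python
from h import *
st()
```

```text
t 7.90 pos [0.4336 0.1766 0.0828] yaw 0.0120 ydir [ 0. -0. -1.] f [-0.1898 -0.7424 -0.2854] m [-0.0329 -0.0367  0.0222] g 0.480
```

play_rows(translation=[[1,1.5,0],[0,0,0],[0,0,0],[0,0,0],[0,0,0],[0,0,0],[0,0,0],[0,0,0],[0,0,0],[0,0,0]], turn=[[0,0,0],[0,0,0],[0,0,0],[0,0,0],[0,0,0],[0,0,0],[0,0,0],[0,0,0],[0,0,0],[0,0,0]], fingers=[-1,-1,-1,-1,-1,-1,-1,-1,-1,-1])

```text
time: 8.73
position: [0.4336, 0.1756, 0.0813]
tool_rot: [-1.215, 1.2, -1.2]
ft_force: [-0.1, -0.4, -0.8]
grip_width: 0.153
```

Run:
```python
from h import *
st()
```

```text
t 8.73 pos [0.4336 0.1756 0.0813] yaw 0.0120 ydir [ 0.0002  0.     -1.    ] f [-0.1065 -0.4123 -0.7539] m [-0.1083 -0.0647  0.0175] g 0.153
```

play_rows(translation=[[0,-5,0],[0,-12,0],[0,-18,0],[0,-20,0],[0,-20,0],[0,-15,0],[0,-8,0],[0,-2,0],[0,0,0],[0,0,0]], turn=[[0,0,0],[0,0,0],[0,0,0],[0,0,0],[0,0,0],[0,0,0],[0,0,0],[0,0,0],[0,0,0],[0,0,0]], fingers=[-1,-1,-1,-1,-1,-1,-1,-1,-1,-1])

```text
time: 9.57
position: [0.4328, 0.1753, 0.1802]
tool_rot: [-1.217, 1.201, -1.2]
ft_force: [-0.1, 0.3, -3.4]
grip_width: 0.158
```

Run:
```python
from h import *
st(); np.savez('w6.npz',*info('wrist')); i=ctrl.get_image('wrist'); cv2.imwrite('pics/w6.png',i); s,R=st()
cv2.imwrite('pics/s6.png',ctrl.get_image('side'))
plan([.508,-.1533,.183],-.2305,20)
```

```text
t 9.57 pos [0.4328 0.1753 0.1802] yaw 0.0120 ydir [-0.0018 -0.001  -1.    ] f [-0.0848  0.334  -3.382 ] m [-0.1119  0.0292 -0.0061] g 0.158
t 9.62 pos [0.4327 0.1752 0.18  ] yaw 0.0121 ydir [-0.0022 -0.0013 -1.    ] f [ 0.3129 -0.5886 -4.6585] m [-0.1238  0.0458  0.0057] g 0.157
t 9.67 d mm [15.99 -0.14  5.45] w [0.0001 0.0121 0.0001] mid [ 0.484  -0.0032  0.1817]
```

View pics/w6.png

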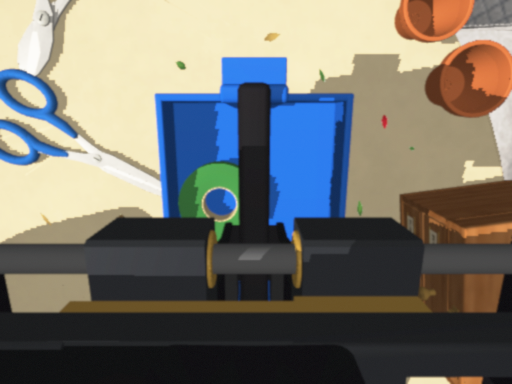

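View pics/s6.png

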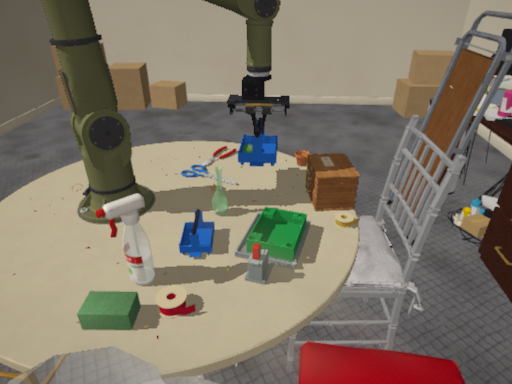

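Lifted. The w6 image shows the bar in the jaws at column 254, with the far rim corners at (157,95) and (352,95). Next I'll measure the tray relative to the tool.

Run:
```python
from h import *
i=cv2.imread('pics/w6.png'); crop(i,145,45,365,225,3.6,'pics/w6c.png')
```

```text
(no output)
```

View pics/w6c.png

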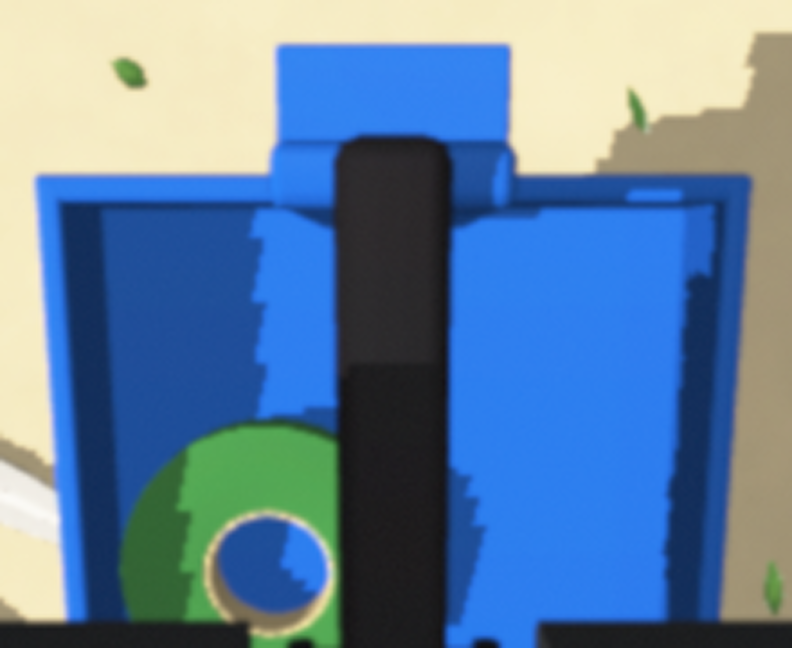

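Run:
```python
from h import *
W=load('w6.npz'); p0=np.array([.4328,.1753,.1801]); R0=Rn.from_rotvec(ctrl.get_state()['tool_rot']).as_matrix()
K,Rc,t=W
def tp(p,yt):  # tool coords on tool plane y=yt
    d=R0.T@Rc.T@np.linalg.inv(K)@np.r_[uc(145,45,3.6,p),1]; o=R0.T@(-Rc.T@t-p0); return o+d*(yt-o[1])/d[1]
for dz in (0,.003):
  print(dz,'rimTL',tp((37,176),.037+dz),'TR',tp((750,176),.037+dz),'L2',tp((68,622),.037+dz),'R2',tp((722,622),.037+dz))
  print('bar far',tp((392,137),-.026+dz),'near',tp((394,620),-.026+dz),'tab far',tp((277,45),.065+dz),tp((510,45),.065+dz))
```

```text
0 rimTL [-0.0795  0.037  -0.0594] TR [-0.0794  0.037   0.0589] L2 [-0.002   0.037  -0.0596] R2 [-0.002   0.037   0.0595]
bar far [-0.0793 -0.026  -0.0004] near [-0.0223 -0.026  -0.0001] tab far [-0.1045  0.065  -0.0218] [-0.1044  0.065   0.0212]
0.003 rimTL [-0.0797  0.04   -0.0603] TR [-0.0797  0.04    0.0597] L2 [-0.001   0.04   -0.0605] R2 [-0.001   0.04    0.0604]
bar far [-0.0796 -0.023  -0.0004] near [-0.0214 -0.023  -0.0001] tab far [-0.105  0.068 -0.022] [-0.105   0.068   0.0215]
```

Run:
```python
from h import *
T=info('top');S=info('side')
print('vase top',tri(T,(246,236),S,(219,170)),'base',onplane(S,(219,213),0))
print('box',[onplane(T,p,.0) for p in [(164,131),(228,122)]],[onplane(S,p,0) for p in [(312,197),(315,207)]])
plan([.5083,-.1531,.185],-.2305,20,p0=np.array([.4328,.1755,.1815]),R0=Rdown(.012))
```

```text
vase top [ 0.3326 -0.0295  0.1409] base [ 0.3324 -0.0325  0.    ]
box [array([0.5986, 0.1722, 0.    ]), array([0.6197, 0.011 , 0.    ])] [array([0.6146, 0.0852, 0.    ]), array([0.6207, 0.0248, 0.    ])]
t 9.67 d mm [15.99 -0.18  5.46] w [0.     0.0121 0.    ] mid [ 0.4842 -0.003   0.1834]
```

play_rows(translation=[[5.3,0,1.8],[10.7,-0.2,3.6],[16,-0.2,5.5],[16,-0.2,5.5],[16,-0.2,5.5],[16,-0.2,5.5],[16,-0.2,5.5],[16,-0.2,5.5],[16,-0.2,5.5],[16,-0.2,5.5]], turn=[[0,0.004,0],[0,0.008,0],[0,0.0121,0],[0,0.0121,0],[0,0.0121,0],[0,0.0121,0],[0,0.0121,0],[0,0.0121,0],[0,0.0121,0],[0,0.0121,0]], fingers=[-1,-1,-1,-1,-1,-1,-1,-1,-1,-1])

```text
time: 10.5
position: [0.4781, 0.0281, 0.1832]
tool_rot: [-1.161, 1.281, -1.281]
ft_force: [0.5, -0.6, -5.0]
grip_width: 0.155
```

play_rows(translation=[[16,-0.2,5.4],[16,-0.2,5.4],[16,-0.2,5.4],[16,-0.2,5.4],[16,-0.2,5.4],[16,-0.2,5.4],[16,-0.2,5.4],[16,-0.2,5.4],[16,-0.2,5.4],[16,-0.2,5.4]], turn=[[0,0.0121,0],[0,0.0121,0],[0,0.0121,0],[0,0.0121,0],[0,0.0121,0],[0,0.0121,0],[0,0.0121,0],[0,0.0121,0],[0,0.0121,0],[0,0.0121,0]], fingers=[-1,-1,-1,-1,-1,-1,-1,-1,-1,-1])

```text
time: 11.33
position: [0.5069, -0.1381, 0.1852]
tool_rot: [-1.098, 1.368, -1.369]
ft_force: [0.8, 0.3, -4.6]
grip_width: 0.157
```

play_rows(translation=[[10.7,0,3.6],[5.3,0,1.8],[0,0,0],[0,0,0],[0,0,0],[0,0,0],[0,0,0],[0,0,0],[0,0,0],[0,0,0]], turn=[[0,0.008,0],[0,0.004,0],[0,0,0],[0,0,0],[0,0,0],[0,0,0],[0,0,0],[0,0,0],[0,0,0],[0,0,0]], fingers=[-1,-1,-1,-1,-1,-1,-1,-1,-1,-1])

```text
time: 12.17
position: [0.5087, -0.1528, 0.1852]
tool_rot: [-1.092, 1.376, -1.376]
ft_force: [0.4, 1.0, -3.8]
grip_width: 0.153
```

Run:
```python
from h import *
s,R=st(); 
d=R.T@(np.array([.5083,-.1531,.135])-s['position']); print('to contact-ish mm',d*1e3)
```

```text
t 12.17 pos [ 0.5087 -0.1528  0.1852] yaw -0.2294 ydir [ 0.0001  0.0002 -1.    ] f [ 0.3866  0.9774 -3.7625] m [-0.1292  0.0694 -0.0264] g 0.153
to contact-ish mm [ 0.4143 50.189  -0.3597]
```

play_rows(translation=[[0.4,4,-0.4],[0,8,0],[0,8,0],[0,8,0],[0,7,0],[0,5,0],[0,3,0],[0,2,0],[0,1.2,0],[0,0,0]], turn=[[0,0.001,0],[0,0,0],[0,0,0],[0,0,0],[0,0,0],[0,0,0],[0,0,0],[0,0,0],[0,0,0],[0,0,0]], fingers=[-1,-1,-1,-1,-1,-1,-1,-1,-1,-1])

```text
time: 13.0
position: [0.5083, -0.1533, 0.1389]
tool_rot: [-1.091, 1.377, -1.377]
ft_force: [0.4, -0.5, -3.4]
grip_width: 0.156
```

Run:
```python
from h import *
s,R=st(); t=ctrl.get_image('top'); sd=ctrl.get_image('side'); crop(t,225,95,385,215,5,'pics/t7.png'); crop(sd,210,150,330,290,4.2,'pics/s7.png'); cv2.imwrite('pics/t7f.png',t);cv2.imwrite('pics/s7f.png',sd); st()
```

```text
t 13.00 pos [ 0.5083 -0.1533  0.1389] yaw -0.2308 ydir [ 0.0001 -0.     -1.    ] f [ 0.3591 -0.4503 -3.3627] m [-0.0663  0.0444  0.0291] g 0.156
t 13.10 pos [ 0.5085 -0.1534  0.1393] yaw -0.2308 ydir [ 0.0007  0.     -1.    ] f [-0.1529  0.531  -3.461 ] m [-0.0646  0.0268 -0.015 ] g 0.157
```

View pics/t7.png

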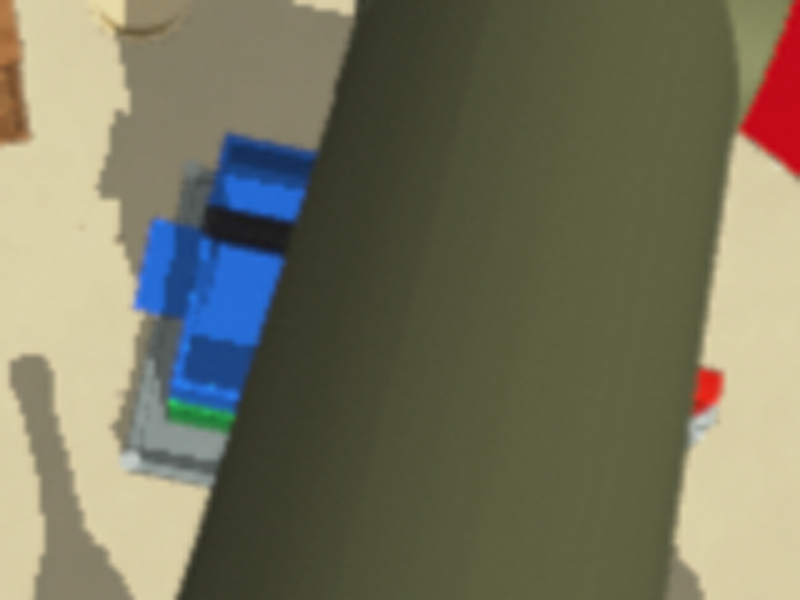

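View pics/s7.png

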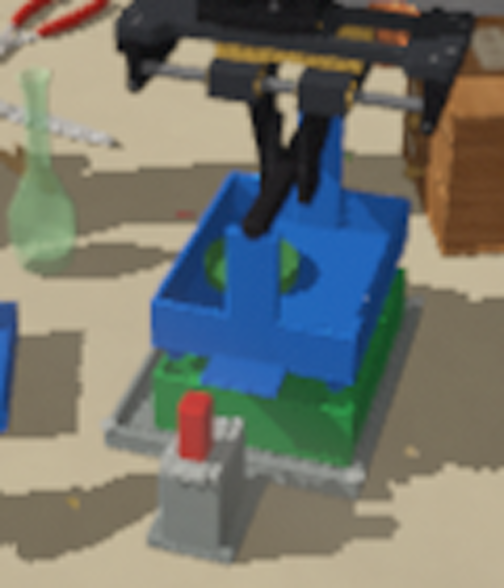

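The t7 and s7 images show the blue tray hovering over the green one, parallel and aligned. I'll lower it slowly.

play_rows(translation=[[0,2,0],[0,2,0],[0,1.5,0],[0,1.2,0],[0,1,0],[0,0.8,0],[0,0.6,0],[0,0.2,0],[0,0,0],[0,0,0]], turn=[[0,0,0],[0,0,0],[0,0,0],[0,0,0],[0,0,0],[0,0,0],[0,0,0],[0,0,0],[0,0,0],[0,0,0]], fingers=[-1,-1,-1,-1,-1,-1,-1,-1,-1,-1])

```text
time: 13.93
position: [0.5083, -0.1533, 0.1297]
tool_rot: [-1.091, 1.377, -1.377]
ft_force: [0.2, 0.4, -4.5]
grip_width: 0.155
```

Run:
```python
from h import *
st()
```

```text
t 13.93 pos [ 0.5083 -0.1533  0.1297] yaw -0.2308 ydir [ 0.0002  0.     -1.    ] f [ 0.2364  0.4297 -4.5456] m [-0.0799  0.0412  0.0375] g 0.155
```

play_rows(translation=[[0,0.4,0],[0,0.4,0],[0,0.4,0],[0,0.4,0],[0,0.4,0],[0,0,0],[0,0,0],[0,0,0],[0,0,0],[0,0,0]], turn=[[0,0,0],[0,0,0],[0,0,0],[0,0,0],[0,0,0],[0,0,0],[0,0,0],[0,0,0],[0,0,0],[0,0,0]], fingers=[-1,-1,-1,-1,-1,-1,-1,-1,-1,-1])

```text
time: 14.77
position: [0.5083, -0.1533, 0.1277]
tool_rot: [-1.091, 1.377, -1.377]
ft_force: [-0.3, 0.2, -3.9]
grip_width: 0.151
```

There's no contact 3.6 mm below block height, so the lugs are in the sockets. I'll continue down gently.

play_rows(translation=[[0,0.6,0],[0,0.6,0],[0,0.6,0],[0,0.6,0],[0,0.6,0],[0,0.6,0],[0,0.4,0],[0,0,0],[0,0,0],[0,0,0]], turn=[[0,0,0],[0,0,0],[0,0,0],[0,0,0],[0,0,0],[0,0,0],[0,0,0],[0,0,0],[0,0,0],[0,0,0]], fingers=[-1,-1,-1,-1,-1,-1,-1,-1,-1,-1])

```text
time: 15.6
position: [0.5082, -0.1533, 0.1237]
tool_rot: [-1.091, 1.377, -1.377]
ft_force: [-0.1, 0.8, -4.8]
grip_width: 0.157
```

Run:
```python
from h import *
st()
```

```text
t 15.60 pos [ 0.5082 -0.1533  0.1237] yaw -0.2308 ydir [ 0.0001  0.     -1.    ] f [-0.0688  0.8285 -4.7733] m [-0.1278  0.0707 -0.0082] g 0.157
```

Still free. Seating is expected at about 0.119.

play_rows(translation=[[0,0.6,0],[0,0.6,0],[0,0.6,0],[0,0.6,0],[0,0.6,0],[0,0.6,0],[0,0.4,0],[0,0,0],[0,0,0],[0,0,0]], turn=[[0,0,0],[0,0,0],[0,0,0],[0,0,0],[0,0,0],[0,0,0],[0,0,0],[0,0,0],[0,0,0],[0,0,0]], fingers=[-1,-1,-1,-1,-1,-1,-1,-1,-1,-1])

```text
time: 16.43
position: [0.5083, -0.1533, 0.1197]
tool_rot: [-1.091, 1.377, -1.377]
ft_force: [-0.6, 1.1, -4.0]
grip_width: 0.155
```

Run:
```python
from h import *
st()
```

```text
t 16.43 pos [ 0.5083 -0.1533  0.1197] yaw -0.2308 ydir [ 0.0001  0.     -1.    ] f [-0.5601  1.1461 -4.0219] m [-0.063   0.1007 -0.035 ] g 0.155
```

play_rows(translation=[[0,0.3,0],[0,0.3,0],[0,0.3,0],[0,0.2,0],[0,0.2,0],[0,0.2,0],[0,0,0],[0,0,0],[0,0,0],[0,0,0]], turn=[[0,0,0],[0,0,0],[0,0,0],[0,0,0],[0,0,0],[0,0,0],[0,0,0],[0,0,0],[0,0,0],[0,0,0]], fingers=[-1,-1,-1,-1,-1,-1,-1,-1,-1,-1])

```text
time: 17.27
position: [0.5084, -0.1534, 0.1184]
tool_rot: [-1.091, 1.377, -1.377]
ft_force: [-1.1, 0.2, 0.5]
grip_width: 0.155
```

Run:
```python
from h import *
st(); cv2.imwrite('pics/s8f.png',ctrl.get_image('side')); i=cv2.imread('pics/s8f.png'); crop(i,210,150,330,290,4.2,'pics/s8.png')
```

```text
t 17.27 pos [ 0.5084 -0.1534  0.1184] yaw -0.2308 ydir [ 0.0005  0.     -1.    ] f [-1.1207  0.1959  0.451 ] m [-0.0061  0.3005 -0.0117] g 0.155
```

View pics/s8.png

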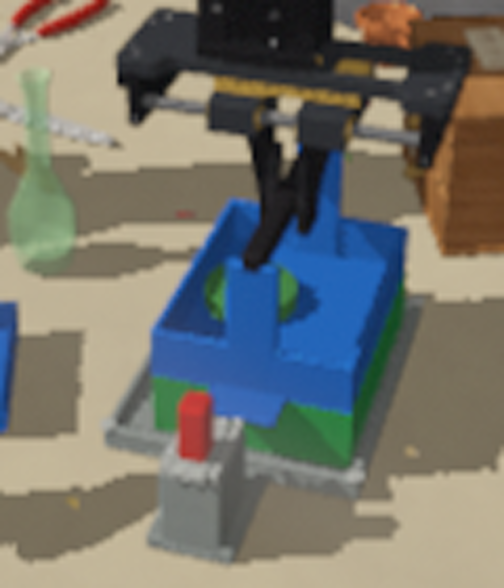

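The s8 image shows the blue tray flush on the green one, with the scales reading its weight as carried. The bar is at 0.118 + 0.019 ≈ 0.137. I'll release it.

play_rows(translation=[[0,0,0],[0,0,0],[0,0,0],[0,0,0],[0,0,0],[0,0,0],[0,0,0],[0,0,0],[0,0,0],[0,-2,0]], turn=[[0,0,0],[0,0,0],[0,0,0],[0,0,0],[0,0,0],[0,0,0],[0,0,0],[0,0,0],[0,0,0],[0,0,0]], fingers=[-0.5,-0.2,0.1,0.3,0.5,0.5,0.5,0.5,0.5,0.5])

```text
time: 18.15
position: [0.508, -0.1532, 0.1199]
tool_rot: [-1.092, 1.378, -1.377]
ft_force: [0.3, 0.1, 0.4]
grip_width: 0.737
```

Run:
```python
from h import *
s,R=st()
# up 80, then over knob, yaw -0.2305
k=np.array([.4658,-.3005,.24]); plan(k,-.2305,10,p0=s['position']+[0,0,.12])
```

```text
t 18.15 pos [ 0.508  -0.1532  0.1199] yaw -0.2308 ydir [-0.0007  0.0001 -1.    ] f [0.2781 0.085  0.3667] m [-0.0926  0.0647  0.0395] g 0.737
t 18.15 d mm [15.3  -0.01 -0.74] w [ 0.0001 -0.      0.    ] mid [ 0.4827 -0.2416  0.24  ]
```

play_rows(translation=[[0,-4,0],[0,-10,0],[0,-18,0],[0,-22,0],[0,-22,0],[8,-22,0],[16,-14,0],[22,-6,-1],[22,0,-1],[22,0,-1]], turn=[[0,0,0],[0,0,0],[0,0,0],[0,0,0],[0,0,0],[0,0,0],[0,0,0],[0,0,0],[0,0,0],[0,0,0]], fingers=[0.5,0.5,0.5,0.5,0.5,0.5,0.5,0.5,0.5,0.5])

```text
time: 18.98
position: [0.485, -0.2413, 0.24]
tool_rot: [-1.089, 1.375, -1.378]
ft_force: [-0.4, 0.4, -0.2]
grip_width: 0.747
```

play_rows(translation=[[22,0,-1],[22,0,-1],[14,0,-1],[5,0,-1],[0,0,0],[0,0,0],[0,0,0],[0,0,0],[0,0,0],[0,0,0]], turn=[[0,0,0],[0,0,0],[0,0,0],[0,0,0],[0,0,0],[0,0,0],[0,0,0],[0,0,0],[0,0,0],[0,0,0]], fingers=[0.5,0.5,0.5,0.5,0.5,0.5,0.5,0.5,0.5,0.5])

```text
time: 19.82
position: [0.4668, -0.2999, 0.2381]
tool_rot: [-1.092, 1.376, -1.376]
ft_force: [-0.2, -0.3, 0.4]
grip_width: 0.752
```

Run:
```python
from h import *
st(); np.savez('w9.npz',*info('wrist')); i=ctrl.get_image('wrist'); cv2.imwrite('pics/w9.png',i); t=ctrl.get_image('top'); cv2.imwrite('pics/t9f.png',t); sd=ctrl.get_image('side'); crop(sd,210,150,330,290,4.2,'pics/s9.png'); st()
crop(i,130,0,380,220,3,'pics/w9c.png'); crop(t,225,95,385,215,5,'pics/t9.png')
```

```text
t 19.82 pos [ 0.4668 -0.2999  0.2381] yaw -0.2295 ydir [ 0.0001  0.0003 -1.    ] f [-0.2427 -0.2994  0.3549] m [-0.0963  0.0735 -0.0012] g 0.752
t 19.97 pos [ 0.4666 -0.3004  0.2382] yaw -0.2304 ydir [ 0.0001  0.0001 -1.    ] f [0.4436 0.0018 0.409 ] m [-0.0842  0.0815  0.0069] g 0.750
```

View pics/w9c.png

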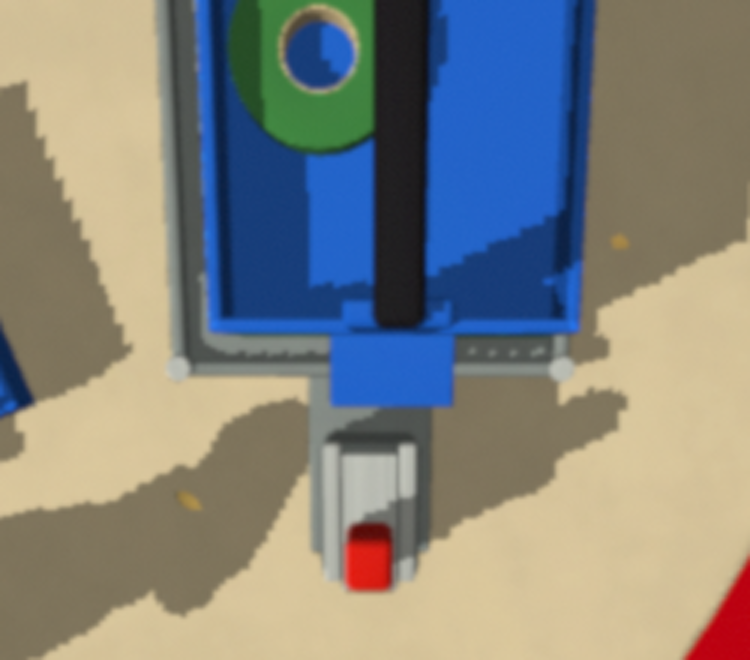

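View pics/s9.png

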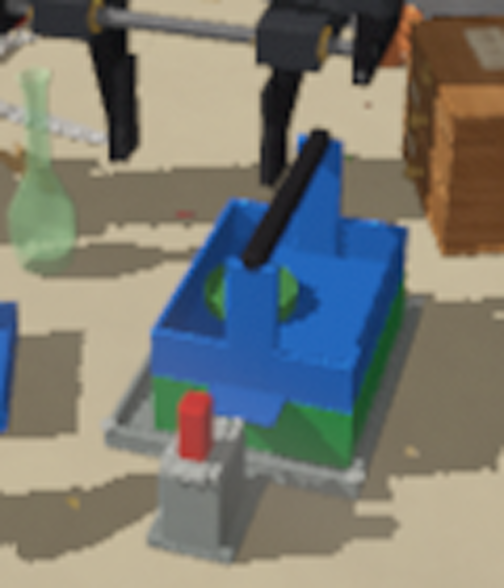

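View pics/t9.png

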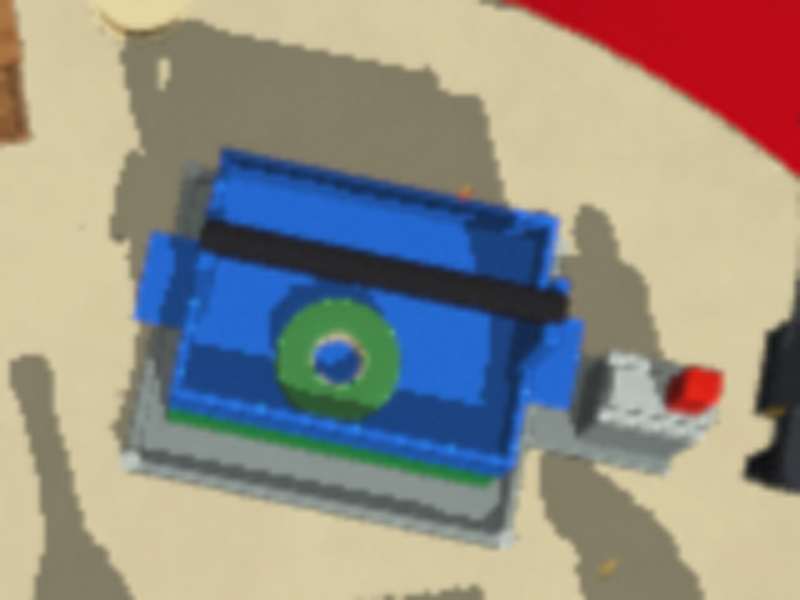

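The w9c crop shows the tray squared up and seated, with its tab ahead of the tongue at crop (392,370). The knob top is at (369,566).

Run:
```python
from h import *
W=load('w9.npz');T=info('top');S=info('side')
u=uc(130,0,3,(369,566)); k=onplane(W,u,.0975); print('knob',k, onplane(W,u,.0945))
ft=uc(225,95,5,(568,305)); fs=uc(210,150,4.2,(256,258)); print('bar near end',tri(T,ft,S,fs)); ft=uc(225,95,5,(203,234)); fs=uc(210,150,4.2,(320,133)); print('far',tri(T,ft,S,fs))
s,R=st(); tgt=k.copy(); tgt[2]=.0705; d=R.T@(tgt-s['position'])*1e3; print('to knob',d,'with offset',d+[8,0,0])
```

```text
knob [ 0.4648 -0.301   0.0975] [ 0.4646 -0.3016  0.0945]
bar near end [ 0.493  -0.2305  0.1414]
far [ 0.5271 -0.0757  0.1384]
t 19.97 pos [ 0.4666 -0.3004  0.2382] yaw -0.2304 ydir [ 0.0001  0.0001 -1.    ] f [0.4436 0.0018 0.409 ] m [-0.0842  0.0815  0.0069] g 0.750
to knob [  0.9944 167.6644  -1.6337] with offset [  8.9944 167.6644  -1.6337]
```

play_rows(translation=[[2,10,-0.4],[3,20,-0.4],[3,25,-0.4],[1,25,-0.4],[0,25,0],[0,22,0],[0,17,0],[0,12,0],[0,7,0],[0,4,0]], turn=[[0,0,0],[0,0,0],[0,0,0],[0,0,0],[0,0,0],[0,0,0],[0,0,0],[0,0,0],[0,0,0],[0,0,0]], fingers=[0.5,0.5,0.5,0.5,0.5,0.5,0.5,0.5,0.5,0.5])

```text
time: 20.8
position: [0.4624, -0.309, 0.0701]
tool_rot: [-1.092, 1.378, -1.377]
ft_force: [0.0, 0.1, -0.5]
grip_width: 0.748
```

Run:
```python
from h import *
s,R=st(); sd=ctrl.get_image('side'); t=ctrl.get_image('top'); crop(sd,210,170,310,290,5,'pics/s10.png'); crop(t,300,120,400,210,7,'pics/t10.png'); st()
```

```text
t 20.80 pos [ 0.4624 -0.309   0.0701] yaw -0.2310 ydir [-0.0012  0.0002 -1.    ] f [ 0.0274  0.0667 -0.5413] m [-0.0657  0.0859 -0.0293] g 0.748
t 20.90 pos [ 0.4628 -0.3091  0.071 ] yaw -0.2309 ydir [-0.0002 -0.     -1.    ] f [-0.1936  0.4156  0.5568] m [-0.0873  0.0229 -0.0047] g 0.752
```

View pics/s10.png

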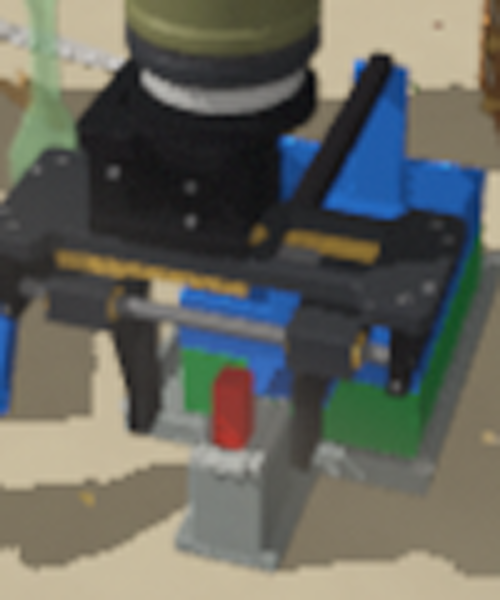

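The s10 image shows the fingers straddling the red knob at crop (232,410), clear of the bar. I'll close on it.

play_rows(translation=[[0,0,0],[0,0,0],[0,0,0],[0,0,0],[0,0,0],[0,0,0],[0,0,0],[0,0,0],[0,0,0],[0,0,0]], turn=[[0,0,0],[0,0,0],[0,0,0],[0,0,0],[0,0,0],[0,0,0],[0,0,0],[0,0,0],[0,0,0],[0,0,0]], fingers=[0,-0.3,-1,-1,-1,-1,-1,-1,-1,-1], grip_force=15)

```text
time: 21.73
position: [0.4635, -0.3092, 0.0712]
tool_rot: [-1.091, 1.376, -1.378]
ft_force: [3.2, -1.0, -2.4]
grip_width: 0.188
```

Run:
```python
from h import *
st()
```

```text
t 21.73 pos [ 0.4635 -0.3092  0.0712] yaw -0.2306 ydir [ 0.0014 -0.0007 -1.    ] f [ 3.2335 -1.0005 -2.4176] m [-0.2747 -0.4281 -0.0621] g 0.188
```

play_rows(translation=[[-1,0,0.4],[-2.5,0,0.4],[-3,0,0],[-3,0,0],[-3,0,0],[-3,0,0],[-3,0,0],[-3,0,0],[-2.5,0,0],[0,0,0]], turn=[[0,0,0],[0,0,0],[0,0,0],[0,0,0],[0,0,0],[0,0,0],[0,0,0],[0,0,0],[0,0,0],[0,0,0]], fingers=[-1,-1,-1,-1,-1,-1,-1,-1,-1,-1])

```text
time: 22.57
position: [0.4693, -0.2848, 0.0712]
tool_rot: [-1.091, 1.377, -1.376]
ft_force: [-0.1, -1.8, 0.9]
grip_width: 0.181
```

Run:
```python
from h import *
s,R=st(); print('slid',R.T@(s['position']-[.4635,-.3092,.0712])*1e3,'tool f',R.T@s['ft_force'])
sd=ctrl.get_image('side'); crop(sd,210,170,310,290,5,'pics/s11.png')
```

```text
t 22.57 pos [ 0.4693 -0.2848  0.0712] yaw -0.2300 ydir [-0.0001  0.001  -1.    ] f [-0.1333 -1.7564  0.8962] m [-0.2211 -0.01   -0.0319] g 0.181
slid [-25.0289   0.0501   0.0813] tool f [ 1.7396 -0.898   0.2702]
```

View pics/s11.png

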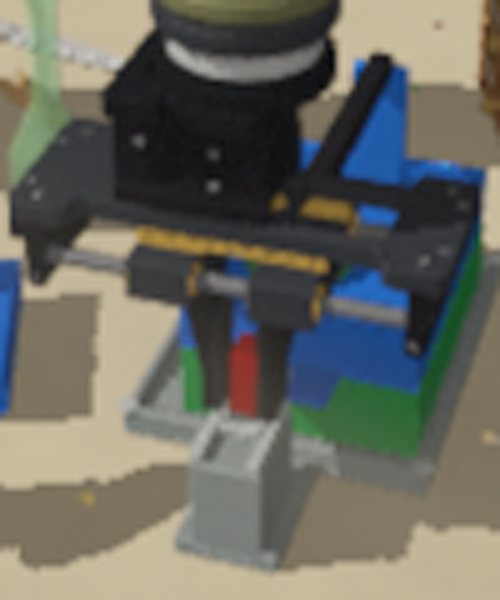

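The s11 image shows the knob moving with the fingers, 25 mm in, against about 1.7 N. I'll go on to the stop.

play_rows(translation=[[-1,0,0],[-1,0,0],[-1,0,0],[-1,0,0],[-1,0,0],[-1,0,0],[0,0,0],[0,0,0],[0,0,0],[0,0,0]], turn=[[0,0,0],[0,0,0],[0,0,0],[0,0,0],[0,0,0],[0,0,0],[0,0,0],[0,0,0],[0,0,0],[0,0,0]], fingers=[-1,-1,-1,-1,-1,-1,-1,-1,-1,-1])

```text
time: 23.45
position: [0.4705, -0.2798, 0.0712]
tool_rot: [-1.091, 1.377, -1.377]
ft_force: [0.4, -1.0, 1.4]
grip_width: 0.186
```

Run:
```python
from h import *
s,R=st(); print('slid',R.T@(s['position']-[.4635,-.3092,.0712])*1e3,'tool f',R.T@s['ft_force'])
```

```text
t 23.45 pos [ 0.4705 -0.2798  0.0712] yaw -0.2307 ydir [ 0.0001  0.0005 -1.    ] f [ 0.3875 -0.961   1.448 ] m [-0.3388  0.0501 -0.0095] g 0.186
slid [-30.2447   0.0098   0.0961] tool f [ 0.8462 -1.4485  0.5969]
```

play_rows(translation=[[-0.5,0,0],[-0.5,0,0],[-0.5,0,0],[-0.5,0,0],[-0.5,0,0],[-0.5,0,0],[0,0,0],[0,0,0],[0,0,0],[0,0,0]], turn=[[0,0,0],[0,0,0],[0,0,0],[0,0,0],[0,0,0],[0,0,0],[0,0,0],[0,0,0],[0,0,0],[0,0,0]], fingers=[-1,-1,-1,-1,-1,-1,-1,-1,-1,-1])

```text
time: 24.28
position: [0.4711, -0.2772, 0.0712]
tool_rot: [-1.091, 1.377, -1.377]
ft_force: [-1.0, -2.2, 2.0]
grip_width: 0.183
```

Run:
```python
from h import *
s,R=st(); print('slid',R.T@(s['position']-[.4635,-.3092,.0712])*1e3,'tool f',R.T@s['ft_force'])
```

```text
t 24.28 pos [ 0.4711 -0.2772  0.0712] yaw -0.2309 ydir [ 0.     -0.0001 -1.    ] f [-0.9905 -2.1501  1.9919] m [-0.6048  0.2835  0.0339] g 0.183
slid [-32.8718   0.0262   0.0694] tool f [ 2.3198 -1.9918 -0.4722]
```

play_rows(translation=[[-0.5,0,0],[-0.5,0,0],[-0.5,0,0],[-0.5,0,0],[0,0,0],[0,0,0],[0,0,0],[0,0,0],[0,0,0],[0,0,0]], turn=[[0,0,0],[0,0,0],[0,0,0],[0,0,0],[0,0,0],[0,0,0],[0,0,0],[0,0,0],[0,0,0],[0,0,0]], fingers=[-1,-1,-1,-1,-1,-1,-1,-1,-1,-1])

```text
time: 25.12
position: [0.4711, -0.2772, 0.0712]
tool_rot: [-1.092, 1.376, -1.38]
ft_force: [-2.2, -7.2, 0.0]
grip_width: 0.183
```

Run:
```python
from h import *
s,R=st(); print('slid',R.T@(s['position']-[.4635,-.3092,.0712])*1e3,'tool f',R.T@s['ft_force'])
sd=ctrl.get_image('side'); crop(sd,210,170,310,290,5,'pics/s12.png'); t=ctrl.get_image('top'); crop(t,300,120,400,210,7,'pics/t12.png')
```

```text
t 25.12 pos [ 0.4711 -0.2772  0.0712] yaw -0.2319 ydir [ 0.0001 -0.0028 -1.    ] f [-2.2096 -7.2392  0.008 ] m [-1.5594  0.3388  0.0456] g 0.183
slid [-32.9403  -0.1104   0.0506] tool f [ 7.5533  0.0122 -0.4864]
```

View pics/s12.png

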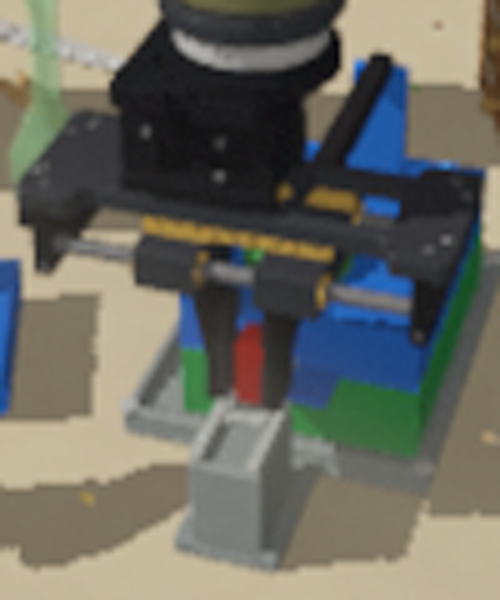

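The s12 image shows the knob 33 mm in, with the resistance rising to 7.5 N. It has reached its stop, so I'll let go and look.

play_rows(translation=[[1.2,0,0],[0,0,0],[0,0,0],[0,0,0],[0,0,0],[0,0,0],[0,0,0],[0,0,0],[0,0,0],[0,0,0]], turn=[[0,0,0],[0,0,0],[0,0,0],[0,0,0],[0,0,0],[0,0,0],[0,0,0],[0,0,0],[0,0,0],[0,0,0]], fingers=[-0.6,-0.4,0,0.3,0.3,0.3,0.3,0.3,0.3,0.3])

```text
time: 26.05
position: [0.4713, -0.2763, 0.0712]
tool_rot: [-1.091, 1.377, -1.377]
ft_force: [-0.4, 0.6, 0.4]
grip_width: 0.639
```

play_rows(translation=[[0,-3,0],[1,-8,0],[3,-15,0],[4,-22,0],[4,-25,0],[4,-25,0],[4,-25,0],[4,-22,0],[2,-15,0],[0,-8,0]], turn=[[0,0,0],[0,0,0],[0,0,0],[0,0,0],[0,0,0],[0,0,0],[0,0,0],[0,0,0],[0,0,0],[0,0,0]], fingers=[0.5,0.5,0.5,0.5,0.5,0.5,0.5,0.5,0.5,0.5])

```text
time: 26.88
position: [0.4659, -0.3032, 0.2423]
tool_rot: [-1.088, 1.374, -1.381]
ft_force: [0.4, -0.2, 1.3]
grip_width: 0.749
```

Run:
```python
from h import *
st(); np.savez('w13.npz',*info('wrist')); i=ctrl.get_image('wrist'); t=ctrl.get_image('top'); sd=ctrl.get_image('side'); st()
crop(i,130,0,380,220,3,'pics/w13c.png'); crop(t,225,95,385,215,5,'pics/t13.png'); crop(sd,210,150,330,290,4.2,'pics/s13.png')
```

```text
t 26.88 pos [ 0.4659 -0.3032  0.2423] yaw -0.2322 ydir [ 0.0041 -0.0015 -1.    ] f [ 0.4149 -0.1951  1.3199] m [-0.1194  0.0978 -0.0079] g 0.749
t 27.03 pos [ 0.4655 -0.3016  0.2394] yaw -0.2307 ydir [ 0.0009  0.0001 -1.    ] f [ 0.3706 -0.6347 -0.1036] m [-0.1006  0.0885  0.0609] g 0.749
```

View pics/w13c.png

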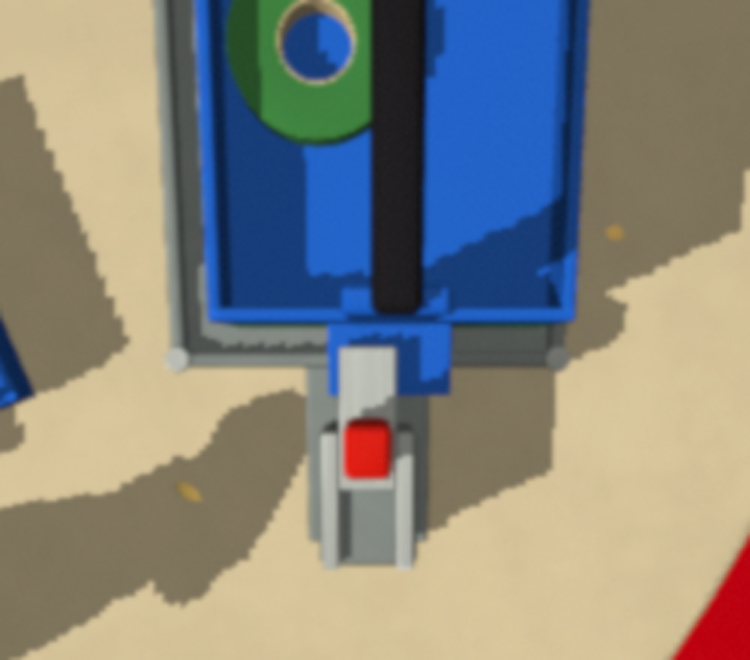

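View pics/s13.png

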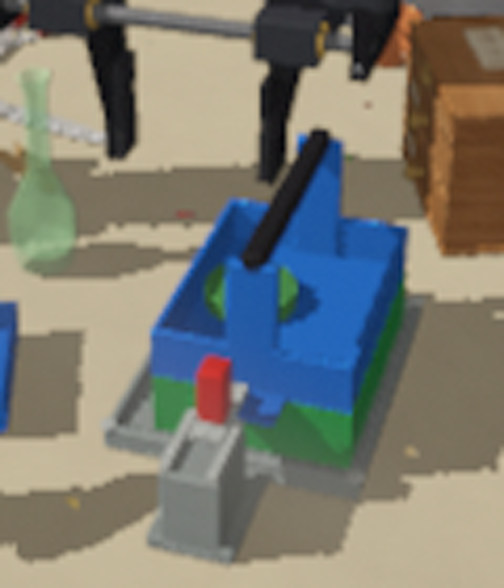

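View pics/t13.png

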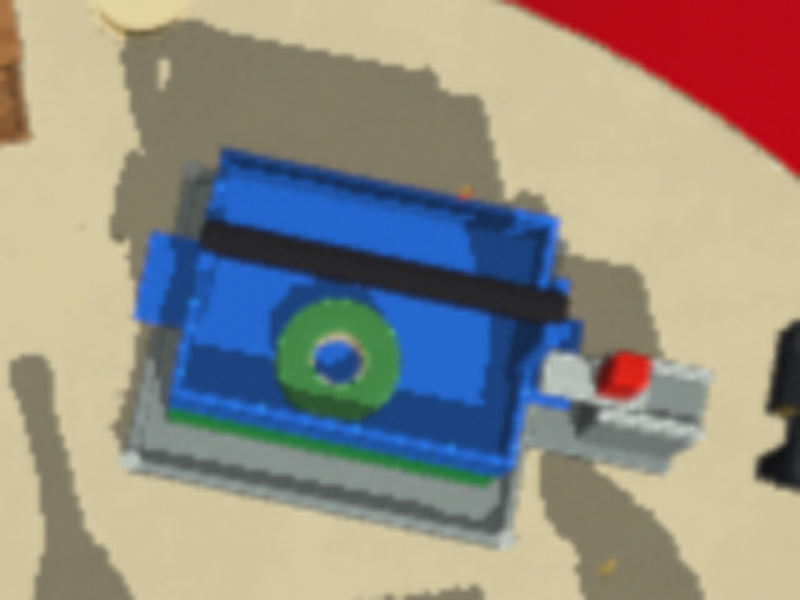

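In w13c the tongue covers the tab at crop (368,370), with the knob top at (367,450). The tray hasn't moved in s13 or t13. I'll check the travel in pixels.

Run:
```python
from h import *
W=load('w13.npz'); k=onplane(W,uc(130,0,3,(367.5,451)),.0975); d=k-np.array([.4648,-.301,.0975]); print(k,'travel mm',1e3*np.hypot(*d[:2]))
T=info('top'); 
a=onplane(T,uc(225,95,5,(697,385)),.0975); b=onplane(T,uc(225,95,5,(629,370)),.0975); print('top',1e3*np.linalg.norm(a-b))
# tongue in tray tab: drawn-back housing front vs. tip
p=onplane(W,uc(130,0,3,(368,347)),.058); q=onplane(W,uc(130,0,3,(368,488)),.06); print('tongue tip-rear mm',1e3*np.linalg.norm(p-q),p)
```

```text
[ 0.4724 -0.2687  0.0975] travel mm 33.20492541881307
top 31.137326679409423
tongue tip-rear mm 49.5191925193726 [ 0.48   -0.2372  0.058 ]
```

Run:
```python
from h import *
st(); print(ctrl.close_job())
```

```text
t 27.03 pos [ 0.4655 -0.3016  0.2394] yaw -0.2307 ydir [ 0.0009  0.0001 -1.    ] f [ 0.3706 -0.6347 -0.1036] m [-0.1006  0.0885  0.0609] g 0.749
the job is handed in; nothing more can be done
None
```

The larger blue tray is seated on the green tray with the bolt in over its tab, and I handed the job in at 27.0 s with the gripper clear of everything. The system gave no verdict.

- **Stacking:** I gripped the tray by its black bar and lowered it in small steps over the sockets measured with the wrist camera. The lugs went in without touching the blocks, so no searching was needed. The tray's weight came off the gripper with the bar at about 137 mm. The pictures after I let go show the tray flush and parallel, about 8 mm from the carrier's centre.
- **Bolt:** I gripped the knob and slid it 32.9 mm until it stopped with about 7.5 N of resistance, then let go. The wrist camera measured 33.2 mm of travel. The last pictures show the tongue over the tab and the tray unmoved.
- **Disagreements:**
    - A rough top-camera estimate gave only 31 mm of bolt travel. I trusted the tool reading and the firm stop, since the bolt may have started up to 4 mm in.
    - Camera heights came out about 3 mm off, for example sockets at 47 mm instead of 50 mm, and the two bar ends read 138 and 141 mm. I took the seated height from the tool pose and force instead.

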